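Stack a machined plate on a separator sheet

ROBOT

A 6-joint arm with a two-finger parallel gripper is mounted at the origin on the work surface. World frame = base frame: x ahead of the robot, y to its left, z up, the work surface at z = 0. Lengths are in mm, angles in rad, forces in N, time in s.
With the tool pointing down it reaches from about 400 to 925 mm from the base axis. Payload 12.5 kg.
Tool frame: the origin (TCP) lies between the finger pads; the fingertips stand 11 mm ahead of it and the grasp point (between the pads) lies 8 mm behind it; y points along the fingers, x is the direction in which the jaws open and shut, and the axes are right-handed (so a half turn about y gives the same grasp; the last joint's range is limited). The gripper opens to 95 mm and grips with 3 to 60 N. Pads are 20 mm wide; open, the fingers measure 119 mm over their backs; the gripper's body (75 mm by 180 mm) begins 59 mm behind the grasp point.
Start: joints at [-1.385, 0.491, 1.559, -0, 1.092, -0.106], TCP at [179.82, -598.59, 225.661] pointing down, gripper open.
Joint ranges: [-3.1, 3.1], [-0.84, 2.19], [0.05, 2.79], [-1.13, 4.28], [0.06, 2.93], [-2.69, 2.69]. Speed limits (rad/s): [2.22, 2.22, 2.79, 3.14, 3.14, 3.14].

INTERFACE

Orientations are given as [roll, pitch, yaw] about the fixed x, y, z axes, in that order (R = Rz(yaw) Ry(pitch) Rx(roll)).
In Python, from cell import env gives the robot as it stands.
- The arm moves only by the tool jog_arm, never from a script. Its argument "series" is a list of rows, each an object of numbers: "dx", "dy", "dz": the shift along the world's x, y, z in m; "rx", "ry", "rz": the turn, a rotation vector about the world's x, y, z in degrees; "gripper": the opening, from 0 (shut) to 1 (fully open). A call has 1 to 12 rows; each row shifts and turns the commanded pose from where the row before left it; what a row does not reach is not made up. A row lasts 1/10 s, in which the tool goes at most 50 mm and 8.59 degrees, less where a joint would pass 70% of its speed; a pose out of reach is approached as far as the arm can. A call is refused whole if a number of a shift passes 0.05 or a number of a turn 8.59, either way. A call with a gripper value outside its range is refused whole. The fingers move at their own pace and stop on an object; the grip force is fixed at half the most. Time passes only in rows, so rows that do not move let the fingers close. It gives the time, the measured TCP pose, the force and the opening at its end, in the units of the state.
- env.state(): the state, without advancing time (a new reading comes with each control period).
- env.read_camera(name): name is "scene" or "top"; returns the picture (384x512x3 uint8, red, green, blue); there is no depth.
- env.camera_info(name): a dict with "camera_matrix" (3x3 intrinsics, pixels), "R" (3x3) and "t" (3): a world point X has camera coordinates R X + t. Camera axes: x right, y down, z forward; pixel columns grow to the right and rows downward; lengths in mm; the calibration is good to about 2 mm. A picture is of the moment at which its call begins. camera_info takes no time and is no camera call.
- env.job_done(): hands the job in, once; it reports no verdict.
The state is a dict: "t": time; "joints": joint angles; "qvel": joint speeds; "tau": joint torques, N m; "eef_pos": TCP position; "tcp_rot": TCP orientation; "ft_force": force on the tool from outside, world axes, zero at the start; "moment": the same for the moment, N m; "opening": opening from 0.0 (shut) to 1.0 (fully open).
Only numpy, scipy, OpenCV 4.12 (cv2) and the standard library are available. Lean on these libraries where they do the work, as an engineer would, in place of code of your own. Each camera call takes 0.05 s, during which the arm holds its last target.

TASK

The aluminium plate in the pocket of the stacking station needs a second plate on top of it, with the wooden separator sheet between them. Lift the brass weight off the lower plate and park it on the black rubber rest, slide the sheet along its bed until it drops flat onto the lower plate, then slide the other plate along its bed until it drops flat on the sheet; slide these two, do not lift them off their beds. Finally set the brass weight down gently, near the middle of the upper plate, let go, and leave the other workshop things where they are.

Things in the scene. Friction and masses are not known exactly. Their poses are not given: they have to be found in the camera images.
- station: Fixed stacking station, 430 mm long along its y. Origin: on the table under the pocket centre. A channel 108 mm wide in x runs along y between two rails (each 12 mm thick, top z = 52 mm), open at both ends: in its middle the pocket (y = -57 to 57 mm), at +y the sheet bed, at -y the plate bed, whose inner faces stop what lies in the pocket. A plywood shelf 40 mm high fills x = 66 to 172 mm.
- pocket (a point): Centre of the pocket floor, 20 mm above the table.
- rest (a point): Centre of the top face of the black rubber rest, 90 mm (station x) by 110 mm (station y), 43 mm above the table, 117 mm along +x from the station origin: parking place for the brass weight.
- sheet_bed (a point): Middle of the sheet bed's inner edge, on its top (43 mm above the table), where the sheet drops off into the pocket. The bed runs 158 mm from here to the station's +y.
- plate_bed (a point): Middle of the plate bed's inner edge, on its top (40 mm above the table), where the plate drops off into the pocket. The bed runs 158 mm from here to the station's -y.
- lower_plate: Aluminium plate 100 mm (x) by 110 mm (y) by 12 mm thick, 0.36 kg, loose, already in the pocket. Origin: centre of the underside; z up. In the pocket its top is 32 mm above the table.
- sheet: Separator: plain wooden sheet 100 mm (x) by 110 mm (y) by 6 mm thick, 0.055 to 0.09 kg, loose, lying on the sheet bed. Origin: centre of the underside. Push it by its outer (+y) edge towards the pocket; it ends up 11 mm lower, with its underside 32 mm above the table.
- upper_plate: Second aluminium plate, the same as the lower one (100 by 110 by 12 mm, but 0.29 to 0.47 kg), loose, lying on the plate bed. Origin: centre of the underside. Push it by its outer (-y) edge towards the pocket; it drops 2 mm onto the sheet, underside 38 mm above the table, top 50 mm.
- weight: Brass block 64 mm (x) by 40 mm (y) by 36 mm high, 0.5 to 0.85 kg, loose, standing on the lower plate at the start. Origin: centre of the underside; z up. Grip it across its 40 mm width (its y).
- step_block: Bystander, leave alone: small black stepped clamping block, 30 by 60 by 48 mm, on the shelf's +y end. Origin: centre of the underside.
- collet: Bystander, leave alone: steel collet, 36 mm across, 50 mm tall, standing on the shelf's -y end. Origin: centre of the underside.
- hex_key: Bystander, leave alone: black hex key, 108 by 38 mm, 8 mm thick, on the table at the station's robot side. Origin: centre of the underside.
- oil: Bystander, leave alone: white oil bottle, 48 mm across, 130 mm tall, on the table at the left. Origin: centre of the underside.
- v_block: Bystander, leave alone: steel V-block, 60 by 50 by 41 mm, on the table at the right. Origin: centre of the underside.
- parallel: Bystander, leave alone: steel parallel bar, 10 by 90 by 16 mm, on the table at the station's robot side. Origin: centre of the underside.
Not all that is in view belongs to the job. There is more than one size of the weight; the one meant has the size given above.

How it is judged:
By the outcome, as a careful person would: the job done as asked, in the order asked, and still so for the second after the job is handed in, with the robot touching nothing.
It also fails if it takes over 70 s, if anything falls off the work surface, if the arm or the gripper's body presses on something with over 40 N, if the wrist force passes 120 N, or if a joint passes its speed limit or range.

## Working session

There is one attempt and no reset: what is moved stays moved. The work goes in short steps, Python scripts to look and compute and a tool call to move; the robot and the scene stay as the last step left them, time stands still between calls to the robot, and variables do not carry over. Pictures are saved under pics/ and viewed, and the job is handed in when it is done.

Besides the shell and the picture viewer there is one more tool, called as name(argument=value, ...) on one line, values as JSON. jog_arm: Moves the arm, as the interface text tells. Its arguments: {"type":"object","properties":{"series":{"type":"array"}},"required":["series"]}

```bash
ls; mkdir -p pics
python3 - <<'E'
from cell import env
import cv2
print(env.state())
for n in("scene","top"):
    im=env.read_camera(n); cv2.imwrite(f"pics/{n}0.png",im[:,:,::-1]); c=env.camera_info(n); print(n,c)
E
```

```text
pics
{'t': 0.0, 'joints': array([-1.38463709e+00,  4.91575264e-01,  1.55947121e+00,  2.25944316e-05,
        1.09171068e+00, -1.05600968e-01]), 'qvel': array([-0.00084185,  0.00080522, -0.00044835,  0.00092452,  0.00149685,
        0.00058893]), 'tau': array([-2.92660872e-03, -6.12653732e+01, -2.58177173e+01,  6.92073698e-02,
        4.82775585e-02, -9.58350097e-05]), 'eef_pos': array([ 179.75482439, -598.33772138,  225.0444974 ]), 'tcp_rot': array([-1.57065366e+00,  1.15589653e-03, -1.27904647e+00]), 'ft_force': array([-0.04829885, -0.71213048, -0.20783166]), 'moment': array([-0.02261712,  0.01924974, -0.00877585]), 'opening': 0.9998367185723338}
scene {'camera_matrix': array([[383.37424726,   0.        , 265.03702624],
       [  0.        , 383.37424726, 191.08949943],
       [  0.        ,   0.        ,   1.        ]]), 'R': array([[ 0.39861463,  0.91705179,  0.0110627 ],
       [ 0.73068801, -0.31027183, -0.60813356],
       [-0.55425753,  0.25049432, -0.79375764]]), 't': array([-239.34321568, -345.22831807, 1539.28322222])}
top {'camera_matrix': array([[352.23871921,   0.        , 260.77869029],
       [  0.        , 352.23871921, 199.65287108],
       [  0.        ,   0.        ,   1.        ]]), 'R': array([[ 0.01047109, -0.99991511, -0.00775415],
       [-0.99505677, -0.00965375, -0.0988374 ],
       [ 0.09875416,  0.00875076, -0.99507338]]), 't': array([-2.89697419e-01,  5.22972973e+02,  1.00789635e+03])}
```

View pics/scene0.png

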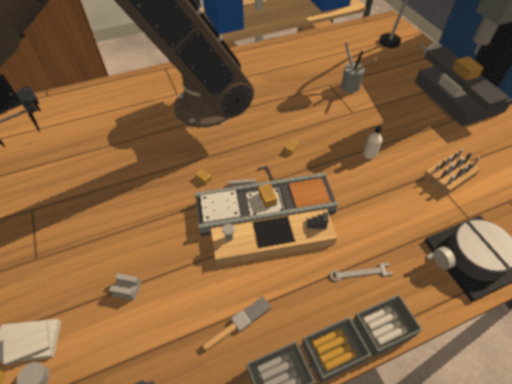

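View pics/top0.png

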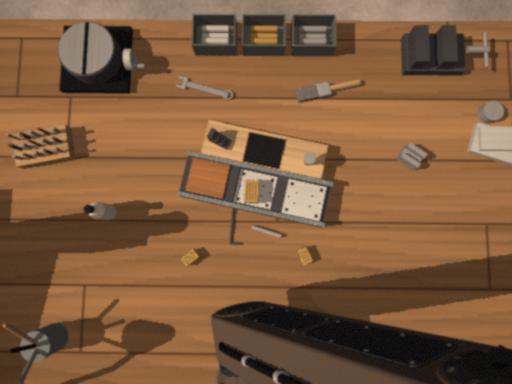

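The scene shows the station around scene pixel (265,205) and top pixel (257,188). The brass weight is at top (256,190), the brown sheet at left (207,180), the plate at right (304,198), and the black rest at (265,150). Two small brass decoys stand at (190,257) and (306,256). I'll zoom in.

Run:
```python
import cv2
a=cv2.imread("pics/top0.png")[110:250,165:345]; cv2.imwrite("pics/topz.png",cv2.resize(a,None,fx=4.4,fy=4.2,interpolation=cv2.INTER_CUBIC)[:600,:800])
a=cv2.imread("pics/scene0.png")[160:280,185:345]; cv2.imwrite("pics/scz.png",cv2.resize(a,None,fx=5,fy=5,interpolation=cv2.INTER_CUBIC))
```

```text
(no output)
```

View pics/topz.png

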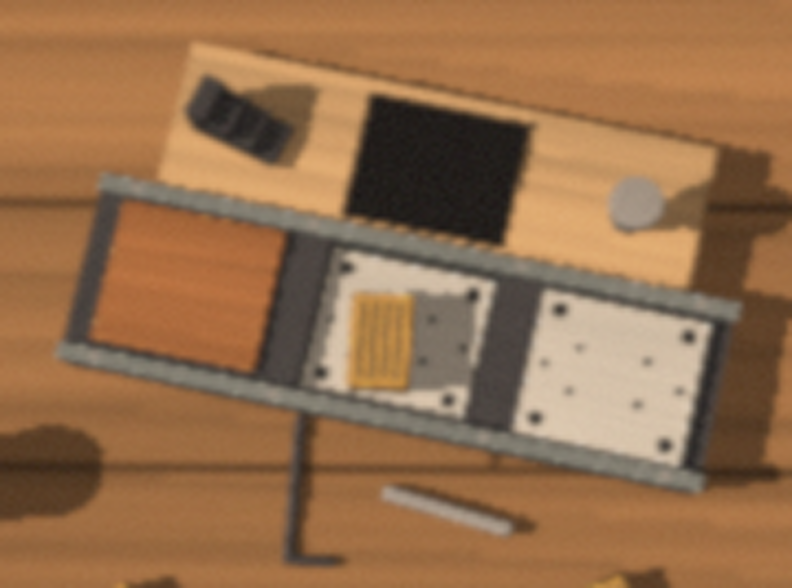

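View pics/scz.png

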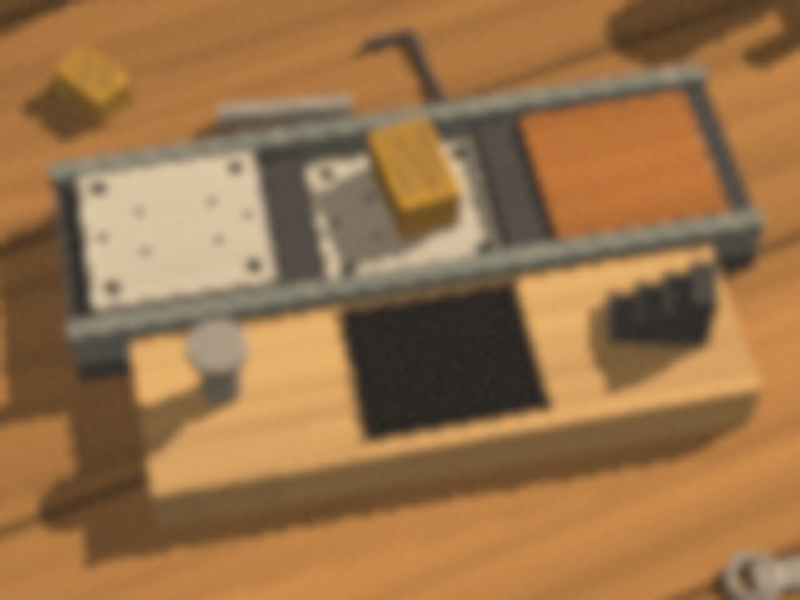

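```bash
cat > h.py <<'E'
import numpy as np,cv2
from cell import env
def cam(n):
    c=env.camera_info(n); return c["camera_matrix"],c["R"],c["t"]
def ray(n,uv):
    K,R,t=cam(n); d=R.T@np.linalg.solve(K,np.array([uv[0],uv[1],1.])); return -R.T@t,d
def onz(n,uv,z):
    C,d=ray(n,uv); return C+d*(z-C[2])/d[2]
def tri(u1,u2):
    K,R,t=cam("top");K2,R2,t2=cam("scene")
    X=cv2.triangulatePoints(K@np.c_[R,t],K2@np.c_[R2,t2],np.array(u1,float).reshape(2,1),np.array(u2,float).reshape(2,1)).ravel()
    return X[:3]/X[3]
def proj(n,X):
    K,R,t=cam(n); p=K@(R@np.asarray(X,float)+t); return p[:2]/p[2]
def quad(mask,near):
    n,l,s,c=cv2.connectedComponentsWithStats(mask.astype(np.uint8))
    k=l[int(near[1]),int(near[0])]
    if k==0:
        k=1+np.argmin([np.hypot(*(c[i]-near))+(1e3 if s[i,4]<40 else 0) for i in range(1,n)])
    m=(l==k).astype(np.uint8)
    cn,_=cv2.findContours(m,cv2.RETR_EXTERNAL,cv2.CHAIN_APPROX_NONE)
    cn=max(cn,key=cv2.contourArea); M=cv2.moments(m,True)
    return m,cn,(M["m10"]/M["m00"],M["m01"]/M["m00"]),s[k]
E
python3 - <<'E'
from h import *
for n,pts in (("top",dict(weight=(256,190),sheet=(207,180),plate=(304,198),rest=(265,150))),("scene",dict(weight=(267,192),sheet=(310,192),plate=(221,206),rest=(273,232)))):
    im=cv2.imread(f"pics/{n}0.png"); hsv=cv2.cvtColor(im,cv2.COLOR_BGR2HSV)
    for k,p in pts.items(): print(n,k,hsv[p[1],p[0]],hsv[p[1]+3,p[0]+5])
    print('wood',hsv[150,300] if n=="top" else hsv[245,240])
E
```

```text
top weight [ 17 156 182] [ 16  49 125]
top sheet [ 12 166 177] [ 12 166 172]
top plate [ 16  50 213] [ 17  51 212]
top rest [17 74 31] [10 46 33]
wood [ 15 126 193]
scene weight [ 18 164 174] [ 18 169 181]
scene sheet [ 14 180 194] [ 13 175 188]
scene plate [ 18  61 217] [ 18  63 214]
scene rest [15 58 44] [23 47 43]
wood [ 16 136 208]
```

Run:
```python
from h import *
def f(h,n,k):
    H,S,V=[h[...,i].astype(int) for i in range(3)]
    if k=="rest": return V<60
    if k=="plate": return (S<95)&(V>150)
    if k=="sheet": return (S>135)&(V>120)
    return (S>120)&(V>100)
P={"top":dict(weight=(256,190),sheet=(207,180),plate=(304,198),rest=(265,150)),"scene":dict(weight=(267,192),sheet=(310,192),plate=(221,206),rest=(273,232))}
Q={}
for n in P:
    im=cv2.imread(f"pics/{n}0.png"); s=4
    up=cv2.resize(im,None,fx=s,fy=s,interpolation=cv2.INTER_CUBIC); hsv=cv2.cvtColor(up,cv2.COLOR_BGR2HSV)
    for k,p in P[n].items():
        m,cn,c,st=quad(f(hsv,n,k),(p[0]*s+2,p[1]*s+2))
        hull=cv2.convexHull(cn)
        ap=cv2.approxPolyN(hull,4).reshape(-1,2) if k!="weight" else cv2.boxPoints(cv2.minAreaRect(cn))
        ap=(ap+.5)/s-.5
        Q[n,k]=ap; print(n,k,st/np.array([s,s,s,s,s*s]),ap.round(1).tolist())
for k,z in (("sheet",49),("plate",52),("rest",43)):
  for n in P:
    w=np.array([onz(n,q,z) for q in Q[n,k]]); w=w[np.argsort(np.arctan2(*(w-w.mean(0)).T[1::-1]))] 
    print(n,k,w[:,:2].round(1).tolist(),w.mean(0).round(1),[round(float(np.linalg.norm(w[i]-w[i-1])),1) for i in range(4)])
  a=Q["top",k].mean(0);b=Q["scene",k].mean(0); print("tri",tri(a,b).round(1))
```

```text
top weight [244.25   180.      14.75    23.     303.1875] [[243.6999969482422, 201.8000030517578], [244.8000030517578, 179.5], [258.70001220703125, 180.1999969482422], [257.6000061035156, 202.5]]
top sheet [ 185.5     158.       44.       40.5    1288.0625] [[229.6, 164.6], [222.1, 198.4], [184.6, 190.4], [192.6, 156.9]]
top plate [ 281.75  179.25   44.75   42.   1312.75] [[326.1, 186.6], [319.1, 220.9], [280.9, 212.4], [288.1, 178.4]]
top rest [244.25 133.5   40.25  34.25 986.  ] [[284.6, 139.9], [277.9, 167.6], [243.4, 160.4], [249.6, 132.6]]
scene weight [258.25   183.75    18.75    23.75   296.3125] [[256.6000061035156, 186.8000030517578], [270.20001220703125, 181.39999389648438], [278.5, 202.39999389648438], [264.8999938964844, 207.8000030517578]]
scene sheet [289.25 178.25  41.25  29.25 863.5 ] [[330.4, 201.4], [295.9, 207.1], [287.6, 182.6], [321.1, 177.4]]
scene plate [ 195.     189.75    45.25    32.25  1005.375] [[240.1, 216.1], [203.6, 221.9], [193.6, 190.6], [235.4, 189.4]]
scene rest [254.75  218.     38.5    28.5   795.125] [[292.9, 240.1], [258.6, 246.4], [253.6, 222.6], [286.1, 217.1]]
top sheet [[523.3, 115.9], [621.8, 96.2], [643.8, 204.3], [545.4, 224.5]] [583.6 160.2  49. ] [110.9, 100.5, 110.3, 100.4]
scene sheet [[523.6, 112.4], [620.7, 94.1], [643.2, 202.8], [546.5, 222.8]] [583.5 158.   49. ] [112.8, 98.9, 111.1, 98.8]
tri [583.3 159.5  46.7]
top plate [[461.4, -161.6], [559.7, -182.2], [582.6, -73.2], [484.5, -52.9]] [ 522.1 -117.5   52. ] [111.1, 100.4, 111.3, 100.2]
scene plate [[438.9, -176.3], [563.1, -183.5], [586.5, -76.3], [485.7, -53.3]] [ 518.5 -122.4   52. ] [131.6, 124.4, 109.7, 103.4]
tri [ 520.9 -120.4   51.9]
top rest [[615.4, -44.0], [698.2, -63.3], [719.1, 39.7], [636.0, 56.9]] [667.2  -2.7  43. ] [102.9, 85.0, 105.1, 84.9]
scene rest [[618.4, -45.7], [698.8, -63.4], [719.0, 36.3], [638.8, 52.6]] [668.8  -5.   43. ] [100.4, 82.3, 101.7, 81.8]
tri [667.6  -3.6  39. ]
```

Run:
```python
from h import *
print("C",ray("top",(0,0))[0],ray("scene",(0,0))[0])
u=lambda a:np.array(a)/[4.4,4.2]+[165,110]-.4
v=lambda a:np.array(a)/5+[185,160]-.4
pt=dict(LU=(103,173),RU=(742,303),LL=(57,357),RL=(703,492))   # rail outer corners in topz
ps=dict(LU=(764,214),RU=(70,338),LL=(704,68),RL=(52,168))
W={k:onz("top",u(p),52) for k,p in pt.items()}
for k in W: print(k,W[k].round(1),onz("scene",v(ps[k]),52).round(1),"tri",tri(u(pt[k]),v(ps[k])).round(1))
c=np.mean(list(W.values()),0);print("centre",c)
for a,b in(("RU","LU"),("RL","LL")): d=W[b]-W[a];print(np.linalg.norm(d),np.arctan2(-d[0],d[1]))
print(np.linalg.norm(W["LU"]-W["LL"]),np.linalg.norm(W["RU"]-W["RL"]))
# weight
for q in((355,292),(414,295),(409,386),(350,388)): print("w top",onz("top",u(q),68).round(1))
for q in((369,128),(428,115),(458,192),(402,215)): print("w sc",onz("scene",v(q),68).round(1))
q=np.mean([u(x) for x in((355,292),(414,295),(409,386),(350,388))],0);q2=np.mean([v(x) for x in((369,128),(428,115),(458,192),(402,215))],0)
print(tri(q,q2)); print("oil",onz("top",(97,211),130),onz("scene",(376,130),130))
print("hex",onz("top",u((300,415)),8),onz("top",u((292,558)),8))
```

```text
C [ 420.85687749   -4.0608783  1054.61787194] [1200.81921623 -273.20619507 1014.52066988]
LU [661.  217.7  52. ] [657.  219.5  52. ] tri [659.8 216.7  57.1]
RU [ 574.  -202.7   52. ] [ 575.1 -202.8   52. ] tri [ 574.3 -202.8   50.8]
LL [532.6 243.7  52. ] [538.3 242.8  52. ] tri [533.6 246.   45.2]
RL [ 444.9 -176.3   52. ] [ 450.4 -175.3   52. ] tri [ 445.5 -175.9   46.5]
centre [553.13621558  20.59865126  52.        ]
429.23247562363287 -0.20390781662653426
429.12963165071835 -0.20575922640324043
130.96603560577887 131.76022125277134
w top [576.8  49.1  68. ]
w top [575.1  11.1  68. ]
w top [513.4  13.6  68. ]
w top [511.7  51.4  68. ]
w sc [510.3  15.6  68. ]
w sc [515.2  54.   68. ]
w sc [577.8  46.4  68. ]
w sc [580.3   7.8  68. ]
[544.54877015  31.55123668  65.31219755]
oil [478.3337527  435.97450138 130.        ] [492.69885726 447.72738836 130.        ]
hex [497.69047142  88.31260475   8.        ] [396.88423822  91.83646728   8.        ]
```

Measured: the station centre is at (553, 20.5) with yaw −0.205. The rails measure 429 × 131 mm, which fits the stated 430 × 132. The weight's centre is at (544.5, 31.4), with its top at about 65–68 mm and yaw about −0.06. I'm moving there now.

jog_arm(series=[{"dx": 0.02,"dy": 0.035,"rz": -1.1},{"dx": 0.02,"dy": 0.035,"rz": -1.1},{"dx": 0.02,"dy": 0.035,"rz": -1.1},{"dx": 0.02,"dy": 0.035,"rz": -1.1},{"dx": 0.02,"dy": 0.035,"rz": -1.1},{"dx": 0.02,"dy": 0.035,"rz": -1.1},{"dx": 0.02,"dy": 0.035,"rz": -1.1},{"dx": 0.02,"dy": 0.035,"rz": -1.1},{"dx": 0.02,"dy": 0.035,"rz": -1.1},{"dx": 0.02,"dy": 0.035,"rz": -1.1},{"dx": 0.02,"dy": 0.035,"rz": -1.1},{"dx": 0.02,"dy": 0.035,"rz": -1.1}])

```text
$.series[0]: bad value
```

jog_arm(series=[{"dx": 0.02,"dy": 0.035,"rz": -1.1,"gripper": 0.63},{"dx": 0.02,"dy": 0.035,"rz": -1.1,"gripper": 0.63},{"dx": 0.02,"dy": 0.035,"rz": -1.1,"gripper": 0.63},{"dx": 0.02,"dy": 0.035,"rz": -1.1,"gripper": 0.63},{"dx": 0.02,"dy": 0.035,"rz": -1.1,"gripper": 0.63},{"dx": 0.02,"dy": 0.035,"rz": -1.1,"gripper": 0.63},{"gripper": 0.63},{"gripper": 0.63}])

```text
$.series[0]: bad value
```

jog_arm(series=[{"dx": 0.02,"dy": 0.035,"dz": 0,"rx": 0,"ry": 0,"rz": -1.1,"gripper": 0.63}])

```text
t: 0.2
eef_pos: [198.5, -565.5, 224.7]
tcp_rot: [-1.571, -0.0, -1.301]
ft_force: [1.0, 1.3, -0.0]
opening: 0.963
```

jog_arm(series=[{"dx": 0.02,"dy": 0.035,"dz": 0,"rx": 0,"ry": 0,"rz": -1.1,"gripper": 0.63},{"dx": 0.02,"dy": 0.035,"dz": 0,"rx": 0,"ry": 0,"rz": -1.1,"gripper": 0.63},{"dx": 0.02,"dy": 0.035,"dz": 0,"rx": 0,"ry": 0,"rz": -1.1,"gripper": 0.63},{"dx": 0.02,"dy": 0.035,"dz": 0,"rx": 0,"ry": 0,"rz": -1.1,"gripper": 0.63},{"dx": 0.02,"dy": 0.035,"dz": 0,"rx": 0,"ry": 0,"rz": -1.1,"gripper": 0.63},{"dx": 0.02,"dy": 0.035,"dz": 0,"rx": 0,"ry": 0,"rz": -1.1,"gripper": 0.63},{"dx": 0.02,"dy": 0.035,"dz": 0,"rx": 0,"ry": 0,"rz": -1.1,"gripper": 0.63},{"dx": 0.02,"dy": 0.035,"dz": 0,"rx": 0,"ry": 0,"rz": -1.1,"gripper": 0.63},{"dx": 0.02,"dy": 0.035,"dz": 0,"rx": 0,"ry": 0,"rz": -1.1,"gripper": 0.63},{"dx": 0.02,"dy": 0.035,"dz": 0,"rx": 0,"ry": 0,"rz": -1.1,"gripper": 0.63},{"dx": 0.02,"dy": 0.035,"dz": 0,"rx": 0,"ry": 0,"rz": -1.1,"gripper": 0.63},{"dx": 0.02,"dy": 0.035,"dz": 0,"rx": 0,"ry": 0,"rz": -1.1,"gripper": 0.63}])

```text
t: 1.4
eef_pos: [440.3, -142.0, 225.6]
tcp_rot: [-1.571, -0.0, -1.529]
ft_force: [1.3, -1.0, 0.9]
opening: 0.63
```

jog_arm(series=[{"dx": 0.02,"dy": 0.035,"dz": 0,"rx": 0,"ry": 0,"rz": -1.1,"gripper": 0.63},{"dx": 0.02,"dy": 0.035,"dz": 0,"rx": 0,"ry": 0,"rz": -1.1,"gripper": 0.63},{"dx": 0.02,"dy": 0.035,"dz": 0,"rx": 0,"ry": 0,"rz": -1.1,"gripper": 0.63},{"dx": 0.02,"dy": 0.035,"dz": 0,"rx": 0,"ry": 0,"rz": -1.1,"gripper": 0.63},{"dx": 0.02,"dy": 0.035,"dz": 0,"rx": 0,"ry": 0,"rz": -1.1,"gripper": 0.63},{"dx": 0,"dy": 0,"dz": 0,"rx": 0,"ry": 0,"rz": 0,"gripper": 0.63},{"dx": 0,"dy": 0,"dz": 0,"rx": 0,"ry": 0,"rz": 0,"gripper": 0.63}])

```text
t: 2.1
eef_pos: [539.6, 32.0, 225.1]
tcp_rot: [-1.572, -0.0, -1.623]
ft_force: [-0.1, -0.1, -0.4]
opening: 0.631
```

jog_arm(series=[{"dx": 0.005,"dy": -0.0005,"dz": -0.045,"rx": 0,"ry": 0,"rz": 0,"gripper": 0.63},{"dx": 0,"dy": 0,"dz": -0.045,"rx": 0,"ry": 0,"rz": 0,"gripper": 0.63},{"dx": 0,"dy": 0,"dz": -0.04,"rx": 0,"ry": 0,"rz": 0,"gripper": 0.63},{"dx": 0,"dy": 0,"dz": 0,"rx": 0,"ry": 0,"rz": 0,"gripper": 0.63}])

```text
t: 2.5
eef_pos: [542.1, 29.8, 91.8]
tcp_rot: [-1.579, -0.0, -1.626]
ft_force: [-0.9, -0.9, 0.8]
opening: 0.629
```

```bash
cat > look.py <<'E'
import sys
from h import *
tag=sys.argv[1]
im=[env.read_camera(n)[:,:,::-1].copy() for n in ("top","scene")]
for n,i in zip(("top","scene"),im): cv2.imwrite(f"pics/{n}_{tag}.png",i)
a=cv2.resize(im[0][100:250,165:345],None,fx=2.2*1.0,fy=2.2,interpolation=cv2.INTER_CUBIC)
b=cv2.resize(im[1][130:280,175:355],None,fx=2.2,fy=2.2,interpolation=cv2.INTER_CUBIC)
cv2.imwrite(f"pics/look_{tag}.png",np.hstack([a,b]))
s=env.state();print(s["t"],s["eef_pos"].round(1),s["ft_force"].round(1))
E
python3 look.py a
```

```text
2.6 [544.8  30.1  96.3] [0.1 0.6 0.7]
```

View pics/look_a.png

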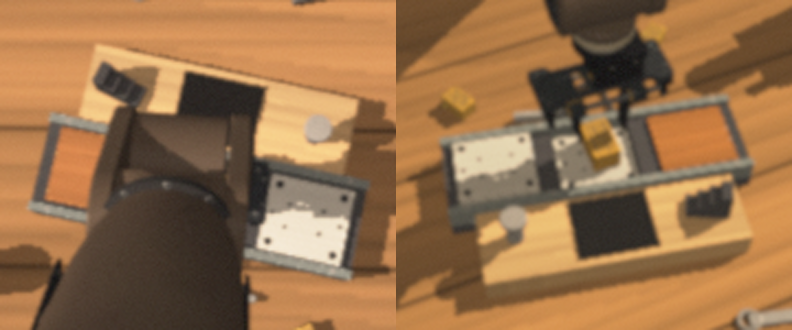

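The scene half shows the two fingers at (578,115) and (625,112), straddling the weight at (600,148) and above it. I'll descend and grip.

jog_arm(series=[{"dx": 0,"dy": 0.001,"dz": -0.015,"rx": 0,"ry": 0,"rz": 0,"gripper": 0.63},{"dx": 0,"dy": 0,"dz": -0.015,"rx": 0,"ry": 0,"rz": 0,"gripper": 0.63},{"dx": 0,"dy": 0,"dz": -0.01,"rx": 0,"ry": 0,"rz": 0,"gripper": 0.63},{"dx": 0,"dy": 0,"dz": -0.004,"rx": 0,"ry": 0,"rz": 0,"gripper": 0.63},{"dx": 0,"dy": 0,"dz": 0,"rx": 0,"ry": 0,"rz": 0,"gripper": 0.63},{"dx": 0,"dy": 0,"dz": 0,"rx": 0,"ry": 0,"rz": 0,"gripper": 0.63}])

```text
t: 3.2
eef_pos: [545.2, 31.8, 52.5]
tcp_rot: [-1.57, -0.0, -1.625]
ft_force: [0.5, -0.5, -0.1]
opening: 0.627
```

jog_arm(series=[{"dx": 0,"dy": 0,"dz": 0,"rx": 0,"ry": 0,"rz": 0,"gripper": 0.5},{"dx": 0,"dy": 0,"dz": 0,"rx": 0,"ry": 0,"rz": 0,"gripper": 0.3},{"dx": 0,"dy": 0,"dz": 0,"rx": 0,"ry": 0,"rz": 0,"gripper": 0.3},{"dx": 0,"dy": 0,"dz": 0,"rx": 0,"ry": 0,"rz": 0,"gripper": 0.2},{"dx": 0,"dy": 0,"dz": 0,"rx": 0,"ry": 0,"rz": 0,"gripper": 0},{"dx": 0,"dy": 0,"dz": 0,"rx": 0,"ry": 0,"rz": 0,"gripper": 0},{"dx": 0,"dy": 0,"dz": 0,"rx": 0,"ry": 0,"rz": 0,"gripper": 0}])

```text
t: 3.9
eef_pos: [544.9, 31.8, 51.9]
tcp_rot: [-1.57, -0.0, -1.625]
ft_force: [0.3, -2.5, 5.2]
opening: 0.421
```

jog_arm(series=[{"dx": 0,"dy": 0,"dz": 0.01,"rx": 0,"ry": 0,"rz": 0,"gripper": 0},{"dx": 0,"dy": 0,"dz": 0.02,"rx": 0,"ry": 0,"rz": 0,"gripper": 0},{"dx": 0,"dy": 0,"dz": 0.02,"rx": 0,"ry": 0,"rz": 0,"gripper": 0},{"dx": 0.005,"dy": 0,"dz": 0.01,"rx": 0,"ry": 0,"rz": 0,"gripper": 0},{"dx": 0.02,"dy": -0.006,"dz": 0,"rx": 0,"ry": 0,"rz": -1.6,"gripper": 0},{"dx": 0.025,"dy": -0.007,"dz": 0,"rx": 0,"ry": 0,"rz": -1.7,"gripper": 0},{"dx": 0.025,"dy": -0.008,"dz": 0,"rx": 0,"ry": 0,"rz": -1.7,"gripper": 0},{"dx": 0.025,"dy": -0.008,"dz": 0,"rx": 0,"ry": 0,"rz": -1.7,"gripper": 0},{"dx": 0.02,"dy": -0.006,"dz": -0.01,"rx": 0,"ry": 0,"rz": -1.6,"gripper": 0},{"dx": 0.003,"dy": 0,"dz": -0.01,"rx": 0,"ry": 0,"rz": 0,"gripper": 0},{"dx": 0,"dy": 0,"dz": 0,"rx": 0,"ry": 0,"rz": 0,"gripper": 0},{"dx": 0,"dy": 0,"dz": 0,"rx": 0,"ry": 0,"rz": 0,"gripper": 0}])

```text
t: 5.1
eef_pos: [666.9, -2.7, 91.0]
tcp_rot: [-1.573, -0.0, -1.769]
ft_force: [0.3, 1.1, -5.3]
opening: 0.416
```

```bash
python3 look.py b
```

```text
5.2 [667.4  -2.8  92.1] [ 0.6  0.3 -6.5]
```

View pics/look_b.png

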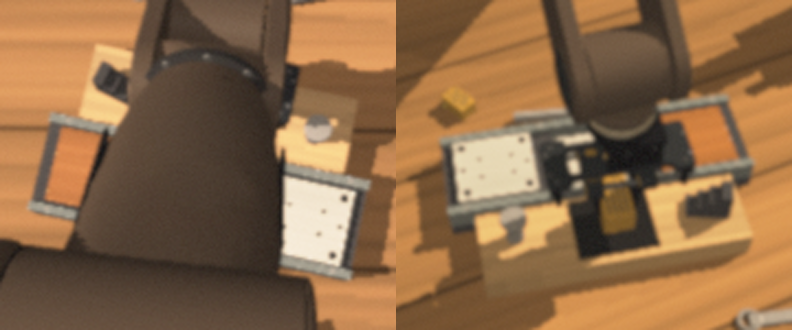

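The weight (at (618,208) in the right half) is held over the black rest, and the load reads about 6.5 N. Lowering it.

jog_arm(series=[{"dx": 0,"dy": 0,"dz": -0.01,"rx": 0,"ry": 0,"rz": 0,"gripper": 0},{"dx": 0,"dy": 0,"dz": -0.01,"rx": 0,"ry": 0,"rz": 0,"gripper": 0},{"dx": 0,"dy": 0,"dz": -0.005,"rx": 0,"ry": 0,"rz": 0,"gripper": 0},{"dx": 0,"dy": 0,"dz": 0,"rx": 0,"ry": 0,"rz": 0,"gripper": 0},{"dx": 0,"dy": 0,"dz": -0.001,"rx": 0,"ry": 0,"rz": 0,"gripper": 0},{"dx": 0,"dy": 0,"dz": -0.001,"rx": 0,"ry": 0,"rz": 0,"gripper": 0},{"dx": 0,"dy": 0,"dz": 0,"rx": 0,"ry": 0,"rz": 0,"gripper": 0}])

```text
t: 5.9
eef_pos: [667.9, -3.1, 64.8]
tcp_rot: [-1.571, -0.0, -1.77]
ft_force: [-0.6, 0.8, -6.6]
opening: 0.416
```

jog_arm(series=[{"dx": 0,"dy": 0,"dz": -0.001,"rx": 0,"ry": 0,"rz": 0,"gripper": 0},{"dx": 0,"dy": 0,"dz": -0.001,"rx": 0,"ry": 0,"rz": 0,"gripper": 0},{"dx": 0,"dy": 0,"dz": 0,"rx": 0,"ry": 0,"rz": 0,"gripper": 0}])

```text
t: 6.2
eef_pos: [667.9, -3.1, 62.9]
tcp_rot: [-1.57, -0.0, -1.769]
ft_force: [-1.8, -0.3, -4.0]
opening: 0.423
```

jog_arm(series=[{"dx": 0,"dy": 0,"dz": -0.001,"rx": 0,"ry": 0,"rz": 0,"gripper": 0},{"dx": 0,"dy": 0,"dz": 0,"rx": 0,"ry": 0,"rz": 0,"gripper": 0}])

```text
t: 6.4
eef_pos: [667.9, -3.1, 62.9]
tcp_rot: [-1.57, -0.0, -1.769]
ft_force: [-3.1, 0.7, 6.4]
opening: 0.42
```

jog_arm(series=[{"dx": 0,"dy": 0,"dz": 0,"rx": 0,"ry": 0,"rz": 0,"gripper": 0.63},{"dx": 0,"dy": 0,"dz": 0,"rx": 0,"ry": 0,"rz": 0,"gripper": 0.63},{"dx": 0,"dy": 0,"dz": 0,"rx": 0,"ry": 0,"rz": 0,"gripper": 0.63},{"dx": 0,"dy": 0,"dz": 0.01,"rx": 0,"ry": 0,"rz": 0,"gripper": 0.6},{"dx": 0,"dy": 0,"dz": 0.03,"rx": 0,"ry": 0,"rz": 0,"gripper": 0.6},{"dx": 0,"dy": 0,"dz": 0.04,"rx": 0,"ry": 0,"rz": 0,"gripper": 0.6},{"dx": 0,"dy": 0,"dz": 0.03,"rx": 0,"ry": 0,"rz": 0,"gripper": 0.6},{"dx": 0,"dy": 0,"dz": 0,"rx": 0,"ry": 0,"rz": 0,"gripper": 0.6}])

```text
t: 7.2
eef_pos: [669.6, -3.2, 177.0]
tcp_rot: [-1.563, 0.001, -1.769]
ft_force: [-1.0, -0.9, 0.8]
opening: 0.603
```

jog_arm(series=[{"dx": -0.006,"dy": 0.022,"dz": 0,"rx": 0,"ry": 0,"rz": 8.15,"gripper": 0.6},{"dx": -0.006,"dy": 0.022,"dz": 0,"rx": 0,"ry": 0,"rz": 8.15,"gripper": 0.6},{"dx": -0.006,"dy": 0.022,"dz": 0,"rx": 0,"ry": 0,"rz": 8.15,"gripper": 0.6},{"dx": -0.006,"dy": 0.022,"dz": 0,"rx": 0,"ry": 0,"rz": 8.15,"gripper": 0.6},{"dx": -0.006,"dy": 0.022,"dz": 0,"rx": 0,"ry": 0,"rz": 8.15,"gripper": 0.6},{"dx": -0.006,"dy": 0.022,"dz": 0,"rx": 0,"ry": 0,"rz": 8.15,"gripper": 0.6},{"dx": -0.006,"dy": 0.022,"dz": 0,"rx": 0,"ry": 0,"rz": 8.15,"gripper": 0.6},{"dx": -0.006,"dy": 0.022,"dz": 0,"rx": 0,"ry": 0,"rz": 8.15,"gripper": 0.6},{"dx": -0.006,"dy": 0.022,"dz": 0,"rx": 0,"ry": 0,"rz": 8.15,"gripper": 0.6},{"dx": -0.006,"dy": 0.022,"dz": 0,"rx": 0,"ry": 0,"rz": 8.15,"gripper": 0.6},{"dx": -0.006,"dy": 0.022,"dz": 0,"rx": 0,"ry": 0,"rz": 8.15,"gripper": 0.6},{"dx": 0,"dy": 0,"dz": 0,"rx": 0,"ry": 0,"rz": 0,"gripper": 0.6}])

```text
t: 8.4
eef_pos: [600.9, 241.0, 171.4]
tcp_rot: [-1.571, 0.001, -0.199]
ft_force: [-1.0, -1.9, 0.2]
opening: 0.593
```

```bash
python3 look.py c; python3 -c "
from cell import env;print(env.state()['tcp_rot'])"
```

```text
8.5 [601.7 238.9 171.4] [-0.2 -0.1 -0.1]
[-1.57112887e+00  2.02200269e-04 -2.06572516e-01]
```

View pics/look_c.png

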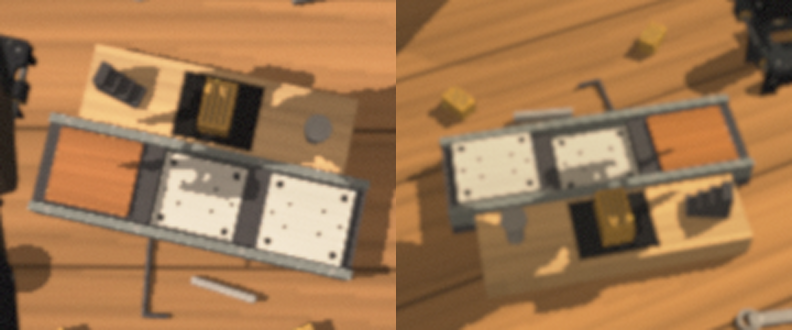

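The weight sits on the rest at (218,107) in the top half, and the sheet, plate and bystanders haven't moved. Next I'll go down behind the sheet's outer edge.

jog_arm(series=[{"dx": -0.003,"dy": 0.001,"dz": -0.03,"rx": 0,"ry": 0,"rz": 0,"gripper": 0.6},{"dx": 0,"dy": 0,"dz": -0.035,"rx": 0,"ry": 0,"rz": 0,"gripper": 0.6},{"dx": 0,"dy": 0,"dz": -0.025,"rx": 0,"ry": 0,"rz": 0,"gripper": 0.6},{"dx": 0,"dy": 0,"dz": -0.015,"rx": 0,"ry": 0,"rz": 0,"gripper": 0.6},{"dx": 0,"dy": 0,"dz": -0.005,"rx": 0,"ry": 0,"rz": 0,"gripper": 0.6},{"dx": 0,"dy": 0,"dz": 0,"rx": 0,"ry": 0,"rz": 0,"gripper": 0.6},{"dx": 0,"dy": 0,"dz": 0,"rx": 0,"ry": 0,"rz": 0,"gripper": 0.6}])

```text
t: 9.2
eef_pos: [599.5, 239.8, 62.8]
tcp_rot: [-1.57, -0.002, -0.205]
ft_force: [0.1, 0.2, -0.4]
opening: 0.597
```

jog_arm(series=[{"dx": 0,"dy": 0,"dz": -0.004,"rx": 0,"ry": 0,"rz": 0,"gripper": 0.6},{"dx": 0,"dy": 0,"dz": -0.002,"rx": 0,"ry": 0,"rz": 0,"gripper": 0.6},{"dx": 0,"dy": 0,"dz": 0,"rx": 0,"ry": 0,"rz": 0,"gripper": 0.6}])

```text
t: 9.5
eef_pos: [598.8, 239.9, 55.7]
tcp_rot: [-1.571, -0.0, -0.205]
ft_force: [-0.5, -0.4, 0.7]
opening: 0.602
```

Run:
```python
from h import *
im=env.read_camera("scene")[:,:,::-1]
cv2.imwrite("pics/d.png",cv2.resize(im[120:240,255:415],None,fx=5,fy=5,interpolation=cv2.INTER_CUBIC)); s=env.state(); print(s["eef_pos"],s["ft_force"])
```

```text
[598.8236421  239.97020528  55.78804727] [ 0.17181181 -0.06153176 -0.30169632]
```

View pics/d.png

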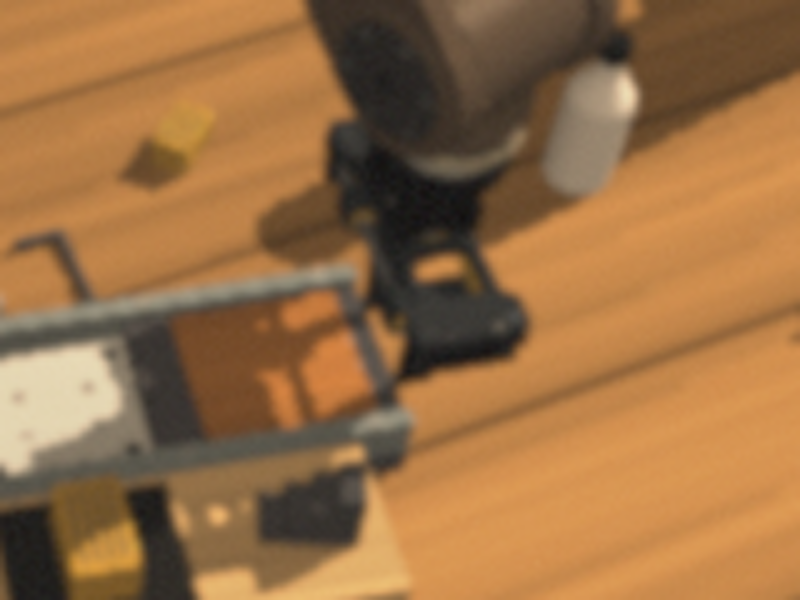

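Both fingers are down behind the sheet, inside the rails and clear of the oil bottle. I'll start pushing along station −y.

jog_arm(series=[{"dx": -0.002,"dy": -0.0098,"dz": 0.0005,"rx": 0,"ry": 0,"rz": 0,"gripper": 0.6},{"dx": -0.002,"dy": -0.0098,"dz": 0,"rx": 0,"ry": 0,"rz": 0,"gripper": 0.6},{"dx": -0.002,"dy": -0.0098,"dz": 0,"rx": 0,"ry": 0,"rz": 0,"gripper": 0.6},{"dx": -0.002,"dy": -0.0098,"dz": 0,"rx": 0,"ry": 0,"rz": 0,"gripper": 0.6},{"dx": -0.002,"dy": -0.0098,"dz": 0,"rx": 0,"ry": 0,"rz": 0,"gripper": 0.6},{"dx": -0.002,"dy": -0.0098,"dz": 0,"rx": 0,"ry": 0,"rz": 0,"gripper": 0.6},{"dx": 0,"dy": 0,"dz": 0,"rx": 0,"ry": 0,"rz": 0,"gripper": 0.6}])

```text
t: 10.25
eef_pos: [586.6, 179.8, 56.2]
tcp_rot: [-1.571, 0.0, -0.206]
ft_force: [0.5, 1.0, 0.1]
opening: 0.599
```

```bash
python3 look.py e
```

```text
10.35 [586.9 180.8  56.2] [0.5 0.4 0.2]
```

View pics/look_e.png

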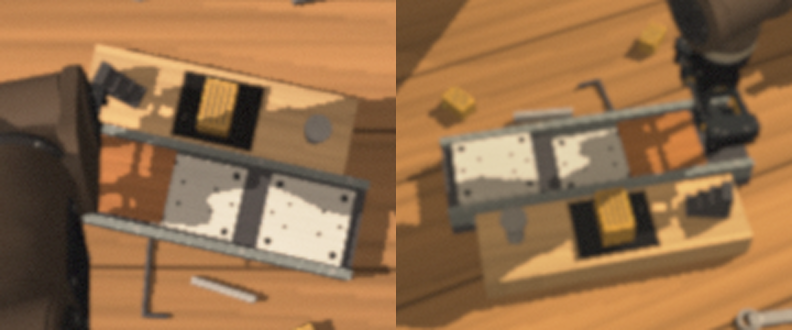

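Run:
```python
from h import *
im=cv2.imread("pics/top_e.png")[150:215,195:275]; cv2.imwrite("pics/e2.png",cv2.resize(im,None,fx=8,fy=8,interpolation=cv2.INTER_CUBIC))
c=np.array([553,20.5]);ex=np.array([.979,-.2036]);ey=np.array([.2036,.979])
for q in((241.4,186.4),):
    w=onz("top",q,48)[:2]-c; print(w@ex,w@ey)
```

```text
-2.7590952082978983 40.87178786569928
```

View pics/e2.png

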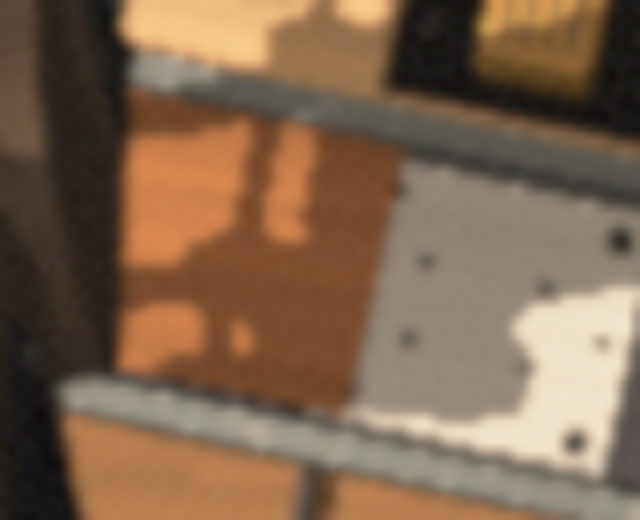

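jog_arm(series=[{"dx": -0.002,"dy": -0.0098,"dz": 0,"rx": 0,"ry": 0,"rz": 0,"gripper": 0.6},{"dx": -0.002,"dy": -0.0098,"dz": 0,"rx": 0,"ry": 0,"rz": 0,"gripper": 0.6},{"dx": -0.002,"dy": -0.0098,"dz": 0,"rx": 0,"ry": 0,"rz": 0,"gripper": 0.6},{"dx": -0.002,"dy": -0.0098,"dz": 0,"rx": 0,"ry": 0,"rz": 0,"gripper": 0.6},{"dx": -0.002,"dy": -0.0098,"dz": 0,"rx": 0,"ry": 0,"rz": 0,"gripper": 0.6},{"dx": -0.002,"dy": -0.0098,"dz": 0,"rx": 0,"ry": 0,"rz": 0,"gripper": 0.6},{"dx": -0.001,"dy": -0.005,"dz": 0,"rx": 0,"ry": 0,"rz": 0,"gripper": 0.6},{"dx": -0.001,"dy": -0.005,"dz": 0,"rx": 0,"ry": 0,"rz": 0,"gripper": 0.6},{"dx": -0.001,"dy": -0.005,"dz": 0,"rx": 0,"ry": 0,"rz": 0,"gripper": 0.6},{"dx": 0,"dy": 0,"dz": 0,"rx": 0,"ry": 0,"rz": 0,"gripper": 0.6},{"dx": 0,"dy": 0,"dz": 0,"rx": 0,"ry": 0,"rz": 0,"gripper": 0.6}])

```text
t: 11.45
eef_pos: [571.9, 107.3, 56.2]
tcp_rot: [-1.571, -0.0, -0.205]
ft_force: [0.4, -0.3, -0.5]
opening: 0.599
```

Run:
```python
from h import *
a=env.read_camera("top")[:,:,::-1].copy();b=env.read_camera("scene")[:,:,::-1].copy()
f=lambda i:cv2.resize(i,None,fx=4,fy=4,interpolation=cv2.INTER_CUBIC)
cv2.imwrite("pics/f.png",np.hstack([f(a[140:240,205:305]),f(b[150:250,225:325])]))
s=env.state();p=s["eef_pos"];d=p[:2]-[553,20.5];print(p,s["ft_force"].round(1),d@[.979,-.2036],d@[.2036,.979])
```

```text
[571.8267095  107.51792301  56.14767376] [ 0.1 -0.3 -0. ] 0.714499475594694 89.02366467716648
```

View pics/f.png

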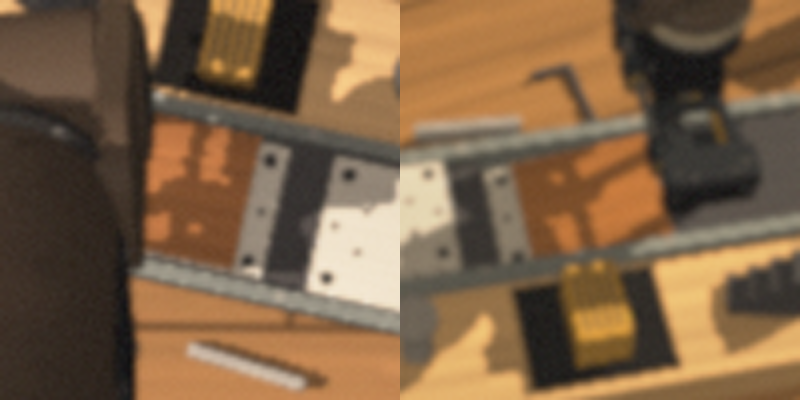

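The sheet's leading edge is now on the lower plate (top crop (245,205)). It is about 26 mm from the plate bed, which implies the trailing edge is at about 79 mm and confirms the 10 mm finger half-depth. I need 23 mm more.

jog_arm(series=[{"dx": -0.0008,"dy": -0.0039,"dz": 0,"rx": 0,"ry": 0,"rz": 0,"gripper": 0.6},{"dx": -0.0008,"dy": -0.0039,"dz": 0,"rx": 0,"ry": 0,"rz": 0,"gripper": 0.6},{"dx": -0.0008,"dy": -0.0039,"dz": 0,"rx": 0,"ry": 0,"rz": 0,"gripper": 0.6},{"dx": -0.0008,"dy": -0.0039,"dz": 0,"rx": 0,"ry": 0,"rz": 0,"gripper": 0.6},{"dx": -0.0006,"dy": -0.0029,"dz": 0,"rx": 0,"ry": 0,"rz": 0,"gripper": 0.6},{"dx": -0.0004,"dy": -0.002,"dz": 0,"rx": 0,"ry": 0,"rz": 0,"gripper": 0.6},{"dx": -0.0004,"dy": -0.002,"dz": 0,"rx": 0,"ry": 0,"rz": 0,"gripper": 0.6},{"dx": 0,"dy": 0,"dz": 0,"rx": 0,"ry": 0,"rz": 0,"gripper": 0.6},{"dx": 0,"dy": 0,"dz": 0,"rx": 0,"ry": 0,"rz": 0,"gripper": 0.6},{"dx": 0,"dy": 0,"dz": 0,"rx": 0,"ry": 0,"rz": 0,"gripper": 0.6}])

```text
t: 12.55
eef_pos: [567.2, 84.9, 56.2]
tcp_rot: [-1.571, -0.0, -0.205]
ft_force: [-0.5, 0.4, -0.4]
opening: 0.597
```

```bash
cat > lk2.py <<'E'
import sys
from h import *
a=env.read_camera("top")[:,:,::-1].copy();b=env.read_camera("scene")[:,:,::-1].copy()
f=lambda i:cv2.resize(i,None,fx=4,fy=4,interpolation=cv2.INTER_CUBIC)
cv2.imwrite("pics/%s_top.png"%sys.argv[1],a);cv2.imwrite("pics/%s_scene.png"%sys.argv[1],b)
cv2.imwrite("pics/%s.png"%sys.argv[1],np.hstack([f(a[140:240,205:305]),f(b[150:250,225:325])]))
s=env.state();p=s["eef_pos"];d=p[:2]-[553,20.5];print(s["t"],p,s["ft_force"].round(1),d@[.979,-.2036],d@[.2036,.979])
E
python3 lk2.py g
```

```text
12.65 [567.23999687  84.92493372  56.18755214] [-0.5  0.2 -0.7] 0.8240404299678757 65.97127347952572
```

View pics/g.png

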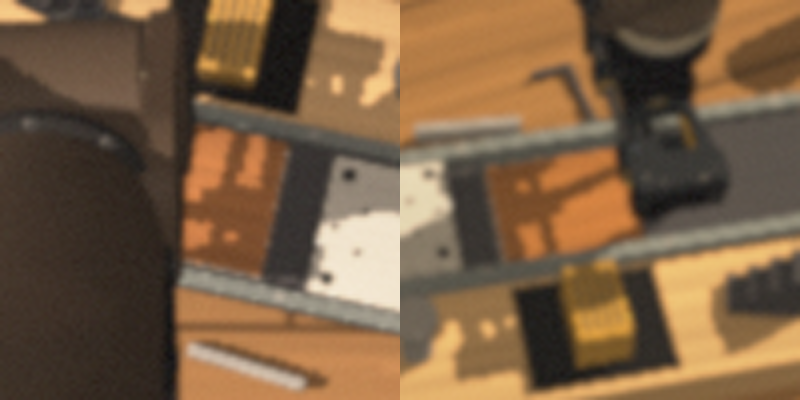

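jog_arm(series=[{"dx": 0.002,"dy": 0.0098,"dz": 0,"rx": 0,"ry": 0,"rz": 0,"gripper": 0.6},{"dx": 0.002,"dy": 0.0098,"dz": 0.01,"rx": 0,"ry": 0,"rz": 0,"gripper": 0.6},{"dx": 0.006,"dy": 0.029,"dz": 0.03,"rx": 0,"ry": 0,"rz": 0,"gripper": 0.6},{"dx": 0.008,"dy": 0.04,"dz": 0.04,"rx": 0,"ry": 0,"rz": 0,"gripper": 0.6},{"dx": 0.008,"dy": 0.04,"dz": 0.04,"rx": 0,"ry": 0,"rz": 0,"gripper": 0.6}])

```text
t: 13.15
eef_pos: [591.1, 205.5, 168.3]
tcp_rot: [-1.571, -0.0, -0.205]
ft_force: [0.4, -0.1, -0.0]
opening: 0.597
```

```bash
python3 lk2.py i
```

```text
13.25 [593.17015142 208.28762947 171.69718527] [-0.  -0.4  0.2] 1.0930168812909142 192.022732081523
```

View pics/i.png

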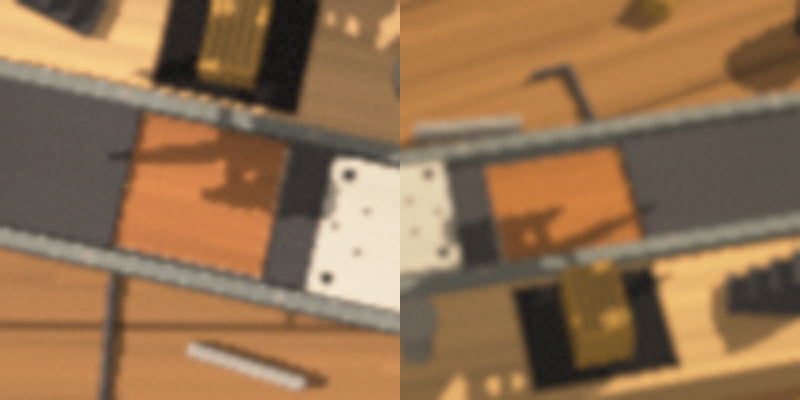

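```bash
cat > q.py <<'E'
import sys
from h import *
t=sys.argv[1]
c=np.array([553,20.5]);E=np.array([[.979,-.2036],[.2036,.979]])
Q={}
for n,p in(("top",(240,190)),("scene",(256+10,198))):
    if n=="scene": p=(225+560/4-100,150+200/4)
    im=cv2.imread(f"pics/{t}_{n}.png");s=4
    hs=cv2.cvtColor(cv2.resize(im,None,fx=s,fy=s,interpolation=cv2.INTER_CUBIC),cv2.COLOR_BGR2HSV)
    m=(hs[...,1]>135)&(hs[...,0]<25)&(hs[...,2]>60)
    m=cv2.morphologyEx(m.astype(np.uint8),cv2.MORPH_OPEN,np.ones((9,9)))
    mm,cn,ce,st=quad(m,(p[0]*s,p[1]*s)); ap=cv2.approxPolyN(cv2.convexHull(cn),4).reshape(-1,2); Q[n]=(ap+.5)/s-.5
    w=np.array([onz(n,q,38)[:2]-c for q in Q[n]])@E.T; o=np.argsort(np.arctan2(w[:,1],w[:,0])); Q[n]=Q[n][o]; print(n,w[o].round(1).tolist(), st/4)
for a,b in zip(Q["top"],Q["scene"]): print(tri(a,b).round(1))
E
python3 q.py i
```

```text
top [[-46.3, -54.2], [51.6, -49.5], [52.3, 58.5], [-47.4, 56.8]] [ 234.25  168.75   41.5    39.75 4927.  ]
scene [[-47.3, -54.0], [43.0, -55.1], [44.4, 56.5], [-47.4, 55.4]] [ 246.75  187.25   38.5    27.   3167.25]
[496.6 -23.1  39.2]
[590.7 -41.6  47.3]
[613.8  64.9  47.2]
[517.9  85.1  37.8]
```

The two near-side corners triangulate to z = 39.2 and 37.8, against 38 for a flat sheet. The trailing edge is at y′≈56 and the leading edge at −54, so the sheet lies flat in the pocket. The +x corners are hidden by the rail in the scene view. Now to the outer side of the plate.

jog_arm(series=[{"dx": -0.0087,"dy": -0.0405,"dz": 0,"rx": 0,"ry": 0,"rz": 0,"gripper": 0.6},{"dx": -0.0087,"dy": -0.0405,"dz": 0,"rx": 0,"ry": 0,"rz": 0,"gripper": 0.6},{"dx": -0.0087,"dy": -0.0405,"dz": 0,"rx": 0,"ry": 0,"rz": 0,"gripper": 0.6},{"dx": -0.0087,"dy": -0.0405,"dz": 0,"rx": 0,"ry": 0,"rz": 0,"gripper": 0.6},{"dx": -0.0087,"dy": -0.0405,"dz": 0,"rx": 0,"ry": 0,"rz": 0,"gripper": 0.6},{"dx": -0.0087,"dy": -0.0405,"dz": 0,"rx": 0,"ry": 0,"rz": 0,"gripper": 0.6},{"dx": -0.0087,"dy": -0.0405,"dz": 0,"rx": 0,"ry": 0,"rz": 0,"gripper": 0.6},{"dx": -0.0087,"dy": -0.0405,"dz": 0,"rx": 0,"ry": 0,"rz": 0,"gripper": 0.6},{"dx": -0.0087,"dy": -0.0405,"dz": 0,"rx": 0,"ry": 0,"rz": 0,"gripper": 0.6},{"dx": -0.0087,"dy": -0.0405,"dz": 0,"rx": 0,"ry": 0,"rz": 0,"gripper": 0.6},{"dx": 0,"dy": 0,"dz": 0,"rx": 0,"ry": 0,"rz": 0,"gripper": 0.6},{"dx": 0,"dy": 0,"dz": 0,"rx": 0,"ry": 0,"rz": 0,"gripper": 0.6}])

```text
t: 14.45
eef_pos: [503.9, -201.9, 166.1]
tcp_rot: [-1.571, 0.0, -0.207]
ft_force: [0.5, 0.4, -0.5]
opening: 0.598
```

```bash
python3 look.py k
```

```text
14.55 [ 504.2 -200.6  166.1] [ 0.2  0.4 -0.1]
```

View pics/look_k.png

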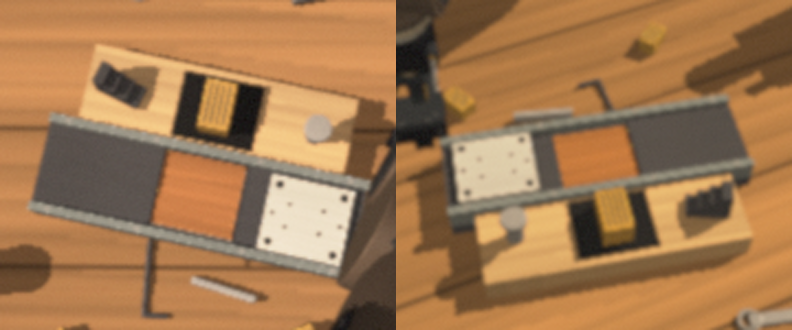

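The sheet is in the pocket at (197,195), the plate is at (308,218), and the gripper is outside the plate's end. Going down to tip height of about 46 mm.

jog_arm(series=[{"dx": 0.001,"dy": 0,"dz": -0.03,"rx": 0,"ry": 0,"rz": 0,"gripper": 0.6},{"dx": 0,"dy": 0,"dz": -0.035,"rx": 0,"ry": 0,"rz": 0,"gripper": 0.6},{"dx": 0,"dy": 0,"dz": -0.025,"rx": 0,"ry": 0,"rz": 0,"gripper": 0.6},{"dx": 0,"dy": 0,"dz": -0.013,"rx": 0,"ry": 0,"rz": 0,"gripper": 0.6},{"dx": 0,"dy": 0,"dz": -0.004,"rx": 0,"ry": 0,"rz": 0,"gripper": 0.6},{"dx": 0,"dy": 0,"dz": 0,"rx": 0,"ry": 0,"rz": 0,"gripper": 0.6},{"dx": 0,"dy": 0,"dz": 0,"rx": 0,"ry": 0,"rz": 0,"gripper": 0.6}])

```text
t: 15.25
eef_pos: [505.8, -201.6, 60.2]
tcp_rot: [-1.571, -0.002, -0.204]
ft_force: [-0.1, 0.3, 1.3]
opening: 0.598
```

jog_arm(series=[{"dx": 0,"dy": 0,"dz": -0.0035,"rx": 0,"ry": 0,"rz": 0,"gripper": 0.6},{"dx": 0,"dy": 0,"dz": 0,"rx": 0,"ry": 0,"rz": 0,"gripper": 0.6},{"dx": 0.001,"dy": 0.005,"dz": 0,"rx": 0,"ry": 0,"rz": 0,"gripper": 0.6},{"dx": 0.001,"dy": 0.005,"dz": 0,"rx": 0,"ry": 0,"rz": 0,"gripper": 0.6},{"dx": 0.001,"dy": 0.005,"dz": 0,"rx": 0,"ry": 0,"rz": 0,"gripper": 0.6},{"dx": 0.001,"dy": 0.005,"dz": 0,"rx": 0,"ry": 0,"rz": 0,"gripper": 0.6},{"dx": 0.001,"dy": 0.005,"dz": 0,"rx": 0,"ry": 0,"rz": 0,"gripper": 0.6},{"dx": 0.001,"dy": 0.005,"dz": 0,"rx": 0,"ry": 0,"rz": 0,"gripper": 0.6},{"dx": 0.001,"dy": 0.005,"dz": 0,"rx": 0,"ry": 0,"rz": 0,"gripper": 0.6}])

```text
t: 16.15
eef_pos: [512.4, -166.3, 55.8]
tcp_rot: [-1.571, -0.0, -0.205]
ft_force: [-0.4, -2.2, 1.5]
opening: 0.599
```

```bash
python3 look.py l
```

```text
16.25 [ 512.3 -165.8   55.7] [-0.6  0.8  0.5]
```

View pics/look_l.png

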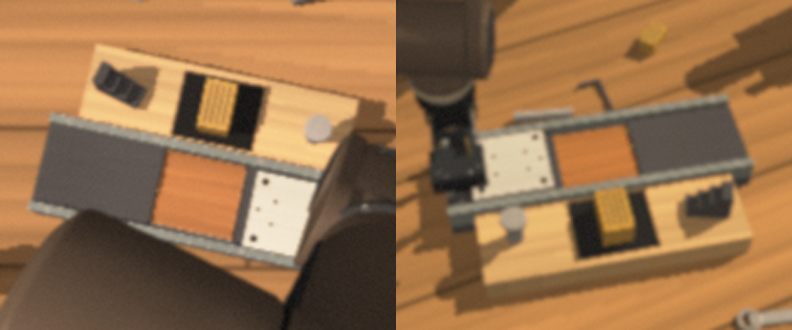

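jog_arm(series=[{"dx": 0.0015,"dy": 0.007,"dz": 0.0003,"rx": 0,"ry": 0,"rz": 0,"gripper": 0.6},{"dx": 0.002,"dy": 0.0098,"dz": 0,"rx": 0,"ry": 0,"rz": 0,"gripper": 0.6},{"dx": 0.002,"dy": 0.0098,"dz": 0,"rx": 0,"ry": 0,"rz": 0,"gripper": 0.6},{"dx": 0.002,"dy": 0.0098,"dz": 0,"rx": 0,"ry": 0,"rz": 0,"gripper": 0.6},{"dx": 0.002,"dy": 0.0098,"dz": 0,"rx": 0,"ry": 0,"rz": 0,"gripper": 0.6},{"dx": 0.002,"dy": 0.0098,"dz": 0,"rx": 0,"ry": 0,"rz": 0,"gripper": 0.6},{"dx": 0.002,"dy": 0.0098,"dz": 0,"rx": 0,"ry": 0,"rz": 0,"gripper": 0.6},{"dx": 0.002,"dy": 0.0098,"dz": 0,"rx": 0,"ry": 0,"rz": 0,"gripper": 0.6},{"dx": 0.002,"dy": 0.0098,"dz": 0,"rx": 0,"ry": 0,"rz": 0,"gripper": 0.6},{"dx": 0.0015,"dy": 0.007,"dz": 0,"rx": 0,"ry": 0,"rz": 0,"gripper": 0.6},{"dx": 0.001,"dy": 0.005,"dz": 0,"rx": 0,"ry": 0,"rz": 0,"gripper": 0.6},{"dx": 0,"dy": 0,"dz": 0,"rx": 0,"ry": 0,"rz": 0,"gripper": 0.6}])

```text
t: 17.45
eef_pos: [532.3, -68.5, 55.9]
tcp_rot: [-1.571, 0.0, -0.204]
ft_force: [-0.1, -0.6, 0.3]
opening: 0.598
```

```bash
python3 lk2.py m
```

```text
17.55 [532.21570808 -69.11591926  55.93229027] [ 0.7 -0.   0.6] -2.102020631438314 -91.96566678940556
```

View pics/m.png

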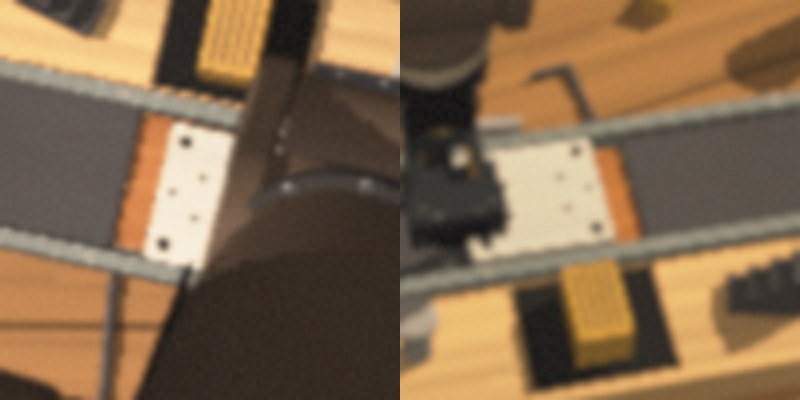

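The plate's leading edge is on the sheet, with a strip of about 25 mm still uncovered. I'll finish slowly.

jog_arm(series=[{"dx": 0.0008,"dy": 0.0039,"dz": 0,"rx": 0,"ry": 0,"rz": 0,"gripper": 0.6},{"dx": 0.0008,"dy": 0.0039,"dz": 0,"rx": 0,"ry": 0,"rz": 0,"gripper": 0.6},{"dx": 0.0008,"dy": 0.0039,"dz": 0,"rx": 0,"ry": 0,"rz": 0,"gripper": 0.6},{"dx": 0.0008,"dy": 0.0039,"dz": 0,"rx": 0,"ry": 0,"rz": 0,"gripper": 0.6},{"dx": 0.0008,"dy": 0.0039,"dz": 0,"rx": 0,"ry": 0,"rz": 0,"gripper": 0.6},{"dx": 0.0006,"dy": 0.0029,"dz": 0,"rx": 0,"ry": 0,"rz": 0,"gripper": 0.6},{"dx": 0.0004,"dy": 0.002,"dz": 0,"rx": 0,"ry": 0,"rz": 0,"gripper": 0.6},{"dx": 0.0003,"dy": 0.0015,"dz": 0,"rx": 0,"ry": 0,"rz": 0,"gripper": 0.6},{"dx": 0,"dy": 0,"dz": 0,"rx": 0,"ry": 0,"rz": 0,"gripper": 0.6},{"dx": 0,"dy": 0,"dz": 0,"rx": 0,"ry": 0,"rz": 0,"gripper": 0.6}])

```text
t: 18.55
eef_pos: [537.6, -43.3, 56.0]
tcp_rot: [-1.571, -0.0, -0.205]
ft_force: [0.0, -0.1, -0.3]
opening: 0.601
```

```bash
python3 lk2.py n
```

```text
18.65 [537.5377494  -43.31226383  56.0144521 ] [ 0.2 -0.1  0.6] -2.145366424115157 -65.62032050790137
```

View pics/n.png

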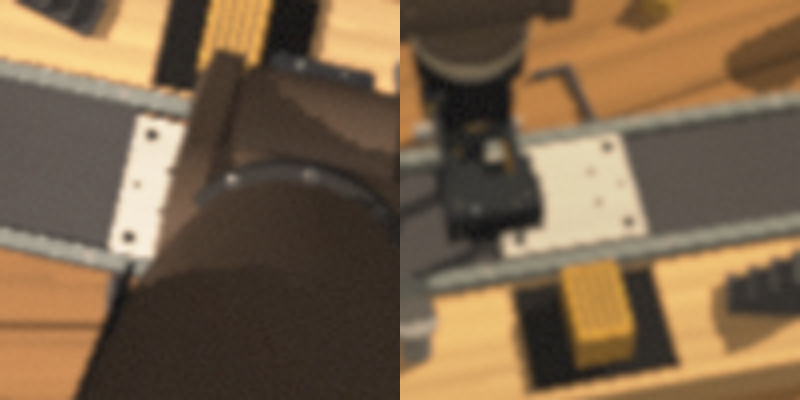

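jog_arm(series=[{"dx": 0.0002,"dy": 0.001,"dz": 0,"rx": 0,"ry": 0,"rz": 0,"gripper": 0.6},{"dx": 0,"dy": 0,"dz": 0,"rx": 0,"ry": 0,"rz": 0,"gripper": 0.6}])

```text
t: 18.85
eef_pos: [537.6, -42.5, 56.0]
tcp_rot: [-1.571, 0.0, -0.205]
ft_force: [-1.5, -3.3, 0.9]
opening: 0.601
```

jog_arm(series=[{"dx": -0.002,"dy": -0.0098,"dz": 0,"rx": 0,"ry": 0,"rz": 0,"gripper": 0.6},{"dx": -0.002,"dy": -0.0098,"dz": 0.01,"rx": 0,"ry": 0,"rz": 0,"gripper": 0.6},{"dx": -0.006,"dy": -0.029,"dz": 0.03,"rx": 0,"ry": 0,"rz": 0,"gripper": 0.6},{"dx": -0.008,"dy": -0.04,"dz": 0.04,"rx": 0,"ry": 0,"rz": 0,"gripper": 0.63},{"dx": -0.008,"dy": -0.04,"dz": 0.04,"rx": 0,"ry": 0,"rz": 0,"gripper": 0.63},{"dx": 0,"dy": -0.02,"dz": 0,"rx": 0,"ry": 0,"rz": -8.5,"gripper": 0.63}])

```text
t: 19.45
eef_pos: [514.2, -184.3, 171.0]
tcp_rot: [-1.572, -0.007, -0.355]
ft_force: [0.7, 0.6, 0.0]
opening: 0.628
```

```bash
python3 lk2.py o
```

```text
19.55 [ 513.59664269 -183.83684437  167.67370598] [-0.2  0.9 -0.9] 3.0270947086593503 -208.06829418323628
```

View pics/o.png

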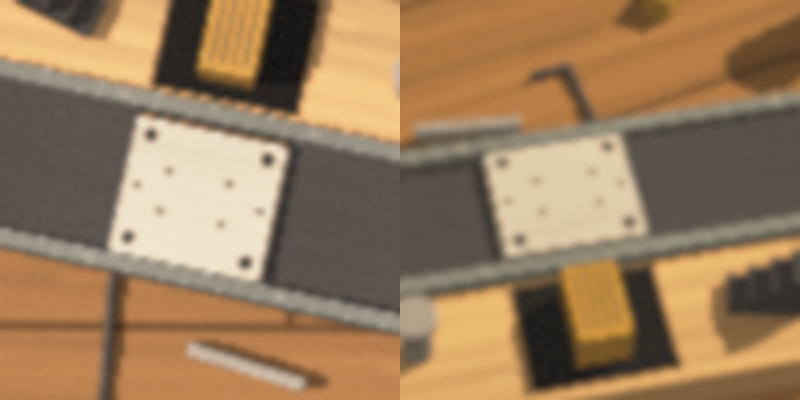

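```bash
cat > pm.py <<'E'
import sys
from h import *
t=sys.argv[1];c=np.array([553,20.5]);E=np.array([[.979,-.2036],[.2036,.979]]);Q={}
for n,p in(("top",(252,192)),("scene",(267,198))):
    im=cv2.imread(f"pics/{t}_{n}.png");s=4
    hs=cv2.cvtColor(cv2.resize(im,None,fx=s,fy=s,interpolation=cv2.INTER_CUBIC),cv2.COLOR_BGR2HSV)
    m=((hs[...,1]<95)&(hs[...,2]>150)).astype(np.uint8)
    mm,cn,ce,st=quad(m,(p[0]*s,p[1]*s)); ap=cv2.approxPolyN(cv2.convexHull(cn),4).reshape(-1,2); q=(ap+.5)/s-.5
    w=np.array([onz(n,x,50)[:2]-c for x in q])@E.T; o=np.argsort(np.arctan2(w[:,1],w[:,0])); Q[n]=q[o]; print(n,w[o].round(1).tolist(),w.mean(0).round(1))
print([tri(a,b).round(1).tolist() for a,b in zip(Q["top"],Q["scene"])],tri(Q["top"].mean(0),Q["scene"].mean(0)).round(1))
im=cv2.imread(f"pics/{t}_top.png");hs=cv2.cvtColor(cv2.resize(im,None,fx=4,fy=4,interpolation=cv2.INTER_CUBIC),cv2.COLOR_BGR2HSV)
m=((hs[...,1]>120)&(hs[...,2]>110)).astype(np.uint8); mm,cn,ce,st=quad(m,(264*4,147*4))
b=(cv2.boxPoints(cv2.minAreaRect(cn))+.5)/4-.5; w=np.array([onz("top",x,79)[:2] for x in b]);print("weight",w.round(1).tolist(),w.mean(0).round(1))
E
python3 pm.py o
```

```text
top [[-64.3, -52.8], [48.8, -53.3], [49.3, 54.7], [-67.0, 235.8]] [-8.3 46.1]
scene [[-55.5, -54.7], [52.0, -55.8], [52.3, 58.6], [-58.2, 58.2]] [-2.3  1.6]
[[479.8, -18.6, 39.3], [590.3, -42.9, 45.9], [613.8, 66.4, 46.9], [542.4, 159.7, 106.7]] [550.1  45.   40. ]
weight [[1044.7, 780.6], [1052.9, -720.6], [179.2, -668.6], [162.1, 706.3]] [609.7  24.4]
```

```bash
sed -i 's/<95)&(hs\[...,2\]>150)).astype(np.uint8)/<95)\&(hs[...,2]>185)).astype(np.uint8);m=cv2.morphologyEx(m,cv2.MORPH_OPEN,np.ones((13,13)))/; s/>120)&(hs\[...,2\]>110)).astype(np.uint8)/>120)\&(hs[...,2]>80)).astype(np.uint8);m[:,:245*4]=0;m[:,283*4:]=0;m[:530]=0;m[161*4:]=0;m=cv2.morphologyEx(m,cv2.MORPH_OPEN,np.ones((9,9)))/' pm.py; python3 pm.py o
python3 - <<'E'
import cv2
a=cv2.imread("pics/o_top.png")[125:175,235:295];cv2.imwrite("pics/o2.png",cv2.resize(a,None,fx=10,fy=10,interpolation=cv2.INTER_CUBIC))
E
```

```text
top [[-53.5, -51.9], [46.9, -51.5], [47.6, 58.8], [-55.0, 59.2]] [-3.5  3.7]
scene [[-50.0, -53.2], [48.9, -52.9], [49.2, 57.0], [-53.3, 56.2]] [-1.3  1.8]
[[490.2, -19.9, 45.7], [588.7, -40.2, 47.5], [611.7, 67.7, 48.0], [510.9, 88.5, 47.6]] [550.4  24.   45.4]
weight [[632.7, 29.3], [724.6, 11.1], [709.9, -58.5], [618.3, -39.7]] [671.4 -14.5]
```

View pics/o2.png

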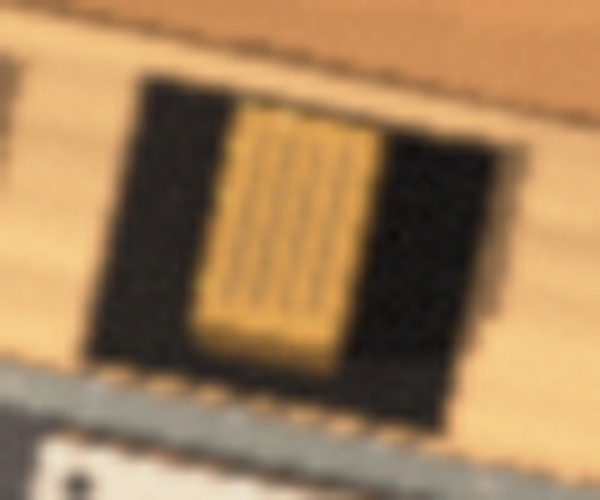

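Run:
```python
from h import *
w=np.array([onz("top",np.array(q)/10+[235,125]-.45,79)[:2] for q in((240,100),(385,128),(347,342),(190,320))]);print(w.round(1),w.mean(0))
for z in (79,): print(proj("top",[667.9,-3.1,79]),proj("scene",[667.9,-3.1,79]))
print(env.state()["tcp_rot"],env.state()["eef_pos"])
```

```text
[[703.1  12.8]
 [695.3 -28.4]
 [633.6 -18.1]
 [639.5  26.2]] [667.91270184  -1.88787052]
[264.03171387 146.77415851] [273.67901464 224.27984789]
[-1.57120627 -0.003273   -0.3596291 ] [ 513.59664269 -183.83684437  167.67370598]
```

The plate lies in the pocket at y′ −53 to 57 with all four corners at one height (triangulated 46–48; this camera pair reads 2–3 mm low). The weight is at (667.9, −2.5), yaw about −0.19, as I left it. I'm going back to pick it up.

jog_arm(series=[{"dx": 0.0154,"dy": 0.0181,"dz": 0,"rx": 0,"ry": 0,"rz": -8.08,"gripper": 0.63},{"dx": 0.0154,"dy": 0.0181,"dz": 0,"rx": 0,"ry": 0,"rz": -8.08,"gripper": 0.63},{"dx": 0.0154,"dy": 0.0181,"dz": 0,"rx": 0,"ry": 0,"rz": -8.08,"gripper": 0.63},{"dx": 0.0154,"dy": 0.0181,"dz": 0,"rx": 0,"ry": 0,"rz": -8.08,"gripper": 0.63},{"dx": 0.0154,"dy": 0.0181,"dz": 0,"rx": 0,"ry": 0,"rz": -8.08,"gripper": 0.63},{"dx": 0.0154,"dy": 0.0181,"dz": 0,"rx": 0,"ry": 0,"rz": -8.08,"gripper": 0.63},{"dx": 0.0154,"dy": 0.0181,"dz": 0,"rx": 0,"ry": 0,"rz": -8.08,"gripper": 0.63},{"dx": 0.0154,"dy": 0.0181,"dz": 0,"rx": 0,"ry": 0,"rz": -8.08,"gripper": 0.63},{"dx": 0.0154,"dy": 0.0181,"dz": 0,"rx": 0,"ry": 0,"rz": -8.08,"gripper": 0.63},{"dx": 0.0154,"dy": 0.0181,"dz": 0,"rx": 0,"ry": 0,"rz": -8.08,"gripper": 0.63},{"dx": 0,"dy": 0,"dz": 0,"rx": 0,"ry": 0,"rz": 0,"gripper": 0.63},{"dx": 0,"dy": 0,"dz": 0,"rx": 0,"ry": 0,"rz": 0,"gripper": 0.63}])

```text
t: 20.75
eef_pos: [667.1, 0.7, 165.4]
tcp_rot: [-1.572, -0.0, -1.758]
ft_force: [0.2, -0.4, 0.1]
opening: 0.635
```

jog_arm(series=[{"dx": 0,"dy": 0,"dz": 0,"rx": 0,"ry": 0,"rz": 0,"gripper": 0.63}])

```text
t: 20.85
eef_pos: [667.0, -0.2, 165.8]
tcp_rot: [-1.572, -0.0, -1.76]
ft_force: [-0.1, -0.8, 0.1]
opening: 0.634
```

jog_arm(series=[{"dx": 0.001,"dy": -0.0025,"dz": -0.02,"rx": 0,"ry": 0,"rz": -0.5,"gripper": 0.63},{"dx": 0,"dy": 0,"dz": -0.025,"rx": 0,"ry": 0,"rz": 0,"gripper": 0.63},{"dx": 0,"dy": 0,"dz": -0.02,"rx": 0,"ry": 0,"rz": 0,"gripper": 0.63},{"dx": 0,"dy": 0,"dz": 0,"rx": 0,"ry": 0,"rz": 0,"gripper": 0.63},{"dx": 0,"dy": 0,"dz": 0,"rx": 0,"ry": 0,"rz": 0,"gripper": 0.63}])

```text
t: 21.35
eef_pos: [668.6, -2.9, 101.5]
tcp_rot: [-1.571, -0.0, -1.771]
ft_force: [0.4, 0.5, -0.3]
opening: 0.629
```

```bash
python3 lk2.py p
```

```text
21.45 [669.13878202  -2.72617862 102.37296799] [-0.3 -1.9  1.4] 118.42871756879279 0.9074271464836157
```

View pics/p.png

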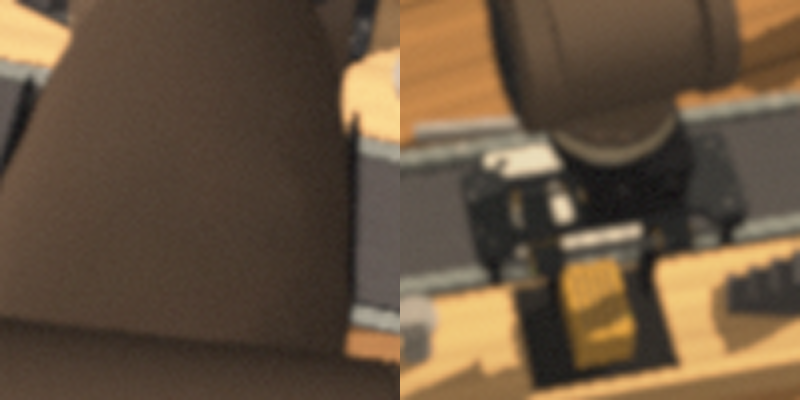

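The fingers straddle the weight at (600,310) in the scene half. Descending and gripping.

jog_arm(series=[{"dx": -0.001,"dy": 0,"dz": -0.015,"rx": 0,"ry": 0,"rz": 0,"gripper": 0.63},{"dx": 0,"dy": 0,"dz": -0.012,"rx": 0,"ry": 0,"rz": 0,"gripper": 0.63},{"dx": 0,"dy": 0,"dz": -0.008,"rx": 0,"ry": 0,"rz": 0,"gripper": 0.63},{"dx": 0,"dy": 0,"dz": -0.004,"rx": 0,"ry": 0,"rz": 0,"gripper": 0.63},{"dx": 0,"dy": 0,"dz": 0,"rx": 0,"ry": 0,"rz": 0,"gripper": 0.63},{"dx": 0,"dy": 0,"dz": 0,"rx": 0,"ry": 0,"rz": 0,"gripper": 0.5},{"dx": 0,"dy": 0,"dz": 0,"rx": 0,"ry": 0,"rz": 0,"gripper": 0.3},{"dx": 0,"dy": 0,"dz": 0,"rx": 0,"ry": 0,"rz": 0,"gripper": 0},{"dx": 0,"dy": 0,"dz": 0,"rx": 0,"ry": 0,"rz": 0,"gripper": 0},{"dx": 0,"dy": 0,"dz": 0,"rx": 0,"ry": 0,"rz": 0,"gripper": 0},{"dx": 0,"dy": 0,"dz": 0,"rx": 0,"ry": 0,"rz": 0,"gripper": 0}])

```text
t: 22.55
eef_pos: [667.9, -2.5, 62.4]
tcp_rot: [-1.57, -0.0, -1.772]
ft_force: [-1.9, -0.7, 3.8]
opening: 0.418
```

jog_arm(series=[{"dx": 0,"dy": 0,"dz": 0.01,"rx": 0,"ry": 0,"rz": 0,"gripper": 0},{"dx": 0,"dy": 0,"dz": 0.02,"rx": 0,"ry": 0,"rz": 0,"gripper": 0},{"dx": -0.0047,"dy": 0.0015,"dz": 0.01,"rx": 0,"ry": 0,"rz": 0,"gripper": 0},{"dx": -0.02,"dy": 0.004,"dz": 0,"rx": 0,"ry": 0,"rz": 0,"gripper": 0},{"dx": -0.024,"dy": 0.005,"dz": 0,"rx": 0,"ry": 0,"rz": 0,"gripper": 0},{"dx": -0.024,"dy": 0.005,"dz": 0,"rx": 0,"ry": 0,"rz": 0,"gripper": 0},{"dx": -0.024,"dy": 0.005,"dz": 0,"rx": 0,"ry": 0,"rz": 0,"gripper": 0},{"dx": -0.014,"dy": 0.004,"dz": 0,"rx": 0,"ry": 0,"rz": 0,"gripper": 0},{"dx": -0.006,"dy": 0.001,"dz": -0.01,"rx": 0,"ry": 0,"rz": 0,"gripper": 0},{"dx": 0,"dy": 0,"dz": 0,"rx": 0,"ry": 0,"rz": 0,"gripper": 0},{"dx": 0,"dy": 0,"dz": 0,"rx": 0,"ry": 0,"rz": 0,"gripper": 0},{"dx": 0,"dy": 0,"dz": 0,"rx": 0,"ry": 0,"rz": 0,"gripper": 0}])

```text
t: 23.75
eef_pos: [551.5, 23.0, 92.3]
tcp_rot: [-1.57, -0.0, -1.772]
ft_force: [-0.2, -0.7, -5.0]
opening: 0.417
```

```bash
python3 lk2.py q
```

```text
23.85 [551.40586462  23.0072763   92.18345542] [-0.5 -0.2 -6.4] -2.0711399873980048 2.1300575378130815
```

View pics/q.png

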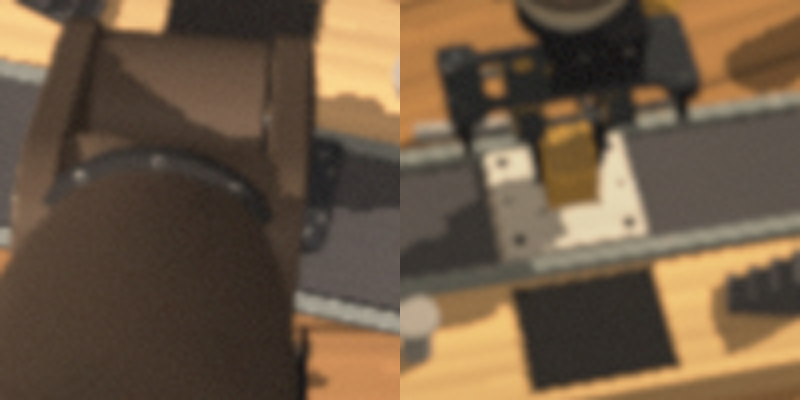

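The weight is held centrally over the plate, the rest is empty, and the load is 6.4 N. Lowering to just above contact at TCP ≈ 69.5.

jog_arm(series=[{"dx": 0,"dy": 0,"dz": -0.01,"rx": 0,"ry": 0,"rz": 0,"gripper": 0},{"dx": 0,"dy": 0,"dz": -0.006,"rx": 0,"ry": 0,"rz": 0,"gripper": 0},{"dx": 0,"dy": 0,"dz": -0.003,"rx": 0,"ry": 0,"rz": 0,"gripper": 0},{"dx": 0,"dy": 0,"dz": 0,"rx": 0,"ry": 0,"rz": 0,"gripper": 0},{"dx": 0,"dy": 0,"dz": -0.001,"rx": 0,"ry": 0,"rz": 0,"gripper": 0},{"dx": 0,"dy": 0,"dz": -0.001,"rx": 0,"ry": 0,"rz": 0,"gripper": 0},{"dx": 0,"dy": 0,"dz": 0,"rx": 0,"ry": 0,"rz": 0,"gripper": 0}])

```text
t: 24.55
eef_pos: [551.0, 23.1, 71.1]
tcp_rot: [-1.571, -0.0, -1.772]
ft_force: [0.2, -0.3, -5.6]
opening: 0.422
```

jog_arm(series=[{"dx": 0,"dy": 0,"dz": -0.0007,"rx": 0,"ry": 0,"rz": 0,"gripper": 0},{"dx": 0,"dy": 0,"dz": -0.0005,"rx": 0,"ry": 0,"rz": 0,"gripper": 0},{"dx": 0,"dy": 0,"dz": 0,"rx": 0,"ry": 0,"rz": 0,"gripper": 0}])

```text
t: 24.85
eef_pos: [551.0, 23.1, 69.8]
tcp_rot: [-1.571, -0.0, -1.772]
ft_force: [-0.5, 0.7, -6.0]
opening: 0.417
```

jog_arm(series=[{"dx": 0,"dy": 0,"dz": -0.0005,"rx": 0,"ry": 0,"rz": 0,"gripper": 0},{"dx": 0,"dy": 0,"dz": 0,"rx": 0,"ry": 0,"rz": 0,"gripper": 0}])

```text
t: 25.05
eef_pos: [551.0, 23.1, 69.4]
tcp_rot: [-1.571, -0.0, -1.772]
ft_force: [0.0, 0.1, -4.6]
opening: 0.419
```

jog_arm(series=[{"dx": 0,"dy": 0,"dz": -0.0006,"rx": 0,"ry": 0,"rz": 0,"gripper": 0},{"dx": 0,"dy": 0,"dz": 0,"rx": 0,"ry": 0,"rz": 0,"gripper": 0}])

```text
t: 25.25
eef_pos: [551.1, 23.1, 69.3]
tcp_rot: [-1.57, -0.0, -1.772]
ft_force: [-3.7, -0.4, 4.5]
opening: 0.417
```

Contact came at TCP 69.3, which puts the plate top at about 50 mm as expected. I'll release, lift and clear.

jog_arm(series=[{"dx": 0,"dy": 0,"dz": 0,"rx": 0,"ry": 0,"rz": 0,"gripper": 0.5},{"dx": 0,"dy": 0,"dz": 0,"rx": 0,"ry": 0,"rz": 0,"gripper": 0.63},{"dx": 0,"dy": 0,"dz": 0,"rx": 0,"ry": 0,"rz": 0,"gripper": 0.63},{"dx": 0,"dy": 0,"dz": 0.01,"rx": 0,"ry": 0,"rz": 0,"gripper": 0.63},{"dx": 0,"dy": 0,"dz": 0.03,"rx": 0,"ry": 0,"rz": 0,"gripper": 0.63},{"dx": 0,"dy": 0,"dz": 0.04,"rx": 0,"ry": 0,"rz": 0,"gripper": 0.63},{"dx": 0,"dy": 0,"dz": 0.04,"rx": 0,"ry": 0,"rz": 0,"gripper": 0.63},{"dx": 0,"dy": -0.03,"dz": 0.03,"rx": 0,"ry": 0,"rz": 0,"gripper": 0.63},{"dx": 0,"dy": -0.045,"dz": 0,"rx": 0,"ry": 0,"rz": 0,"gripper": 0.63},{"dx": 0,"dy": -0.045,"dz": 0,"rx": 0,"ry": 0,"rz": 0,"gripper": 0.63},{"dx": 0,"dy": -0.045,"dz": 0,"rx": 0,"ry": 0,"rz": 0,"gripper": 0.63},{"dx": 0,"dy": -0.045,"dz": 0,"rx": 0,"ry": 0,"rz": 0,"gripper": 0.63}])

```text
t: 26.45
eef_pos: [550.8, -188.6, 219.7]
tcp_rot: [-1.57, -0.0, -1.772]
ft_force: [1.2, 0.5, -0.2]
opening: 0.631
```

jog_arm(series=[{"dx": 0,"dy": -0.045,"dz": 0,"rx": 0,"ry": 0,"rz": 0,"gripper": 0.63},{"dx": 0,"dy": -0.045,"dz": 0,"rx": 0,"ry": 0,"rz": 0,"gripper": 0.63},{"dx": 0,"dy": -0.045,"dz": 0,"rx": 0,"ry": 0,"rz": 0,"gripper": 0.63},{"dx": 0,"dy": 0,"dz": 0,"rx": 0,"ry": 0,"rz": 0,"gripper": 0.63},{"dx": 0,"dy": 0,"dz": 0,"rx": 0,"ry": 0,"rz": 0,"gripper": 0.63}])

```text
t: 26.95
eef_pos: [550.6, -322.5, 218.8]
tcp_rot: [-1.571, 0.0, -1.774]
ft_force: [0.5, 0.9, -0.2]
opening: 0.633
```

```bash
python3 lk2.py r
python3 - <<'E'
from h import *
a=cv2.imread("pics/r_top.png");b=cv2.imread("pics/r_scene.png")
f=lambda i:cv2.resize(i,None,fx=2.2,fy=2.2,interpolation=cv2.INTER_CUBIC)
cv2.imwrite("pics/r_wide.png",np.hstack([f(a[100:280,165:345]),f(b[110:290,175:355])]))
E
```

```text
27.05 [ 550.97131181 -320.97127431  219.05344172] [-0.1  1.2  0.1] 67.53746571361265 -334.7134184629262
```

View pics/r.png

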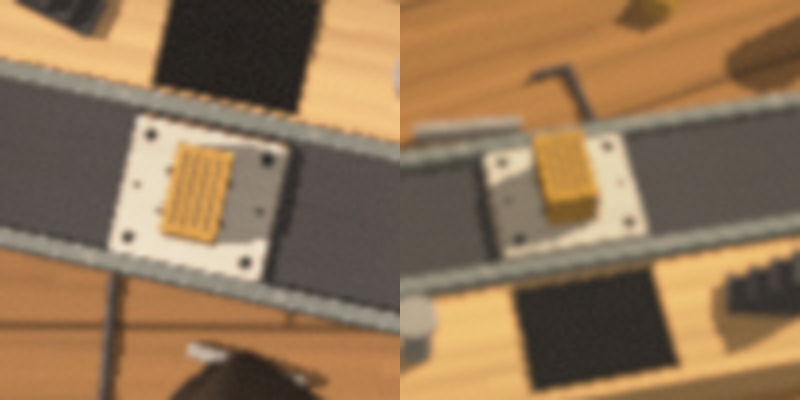

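View pics/r_wide.png

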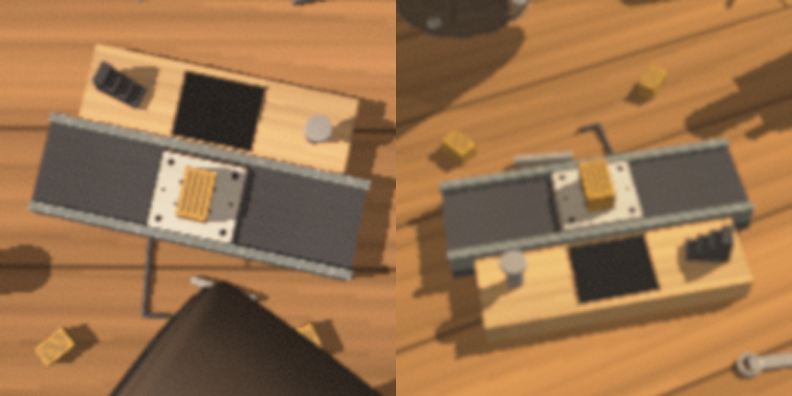

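The weight stands at the middle of the upper plate ((198,192) top, (200,178) scene), both beds and the rest are empty, and the bystanders haven't moved. Handing in.

```bash
python3 -c "
from cell import env
print(env.job_done(),env.state()['t'])"
```

```text
the job is handed in; nothing more can be done
the job is handed in; nothing more can be done
```

I handed the job in at about 27 s. The sheet and upper plate are stacked in the pocket, and the brass weight stands near the middle of the upper plate, released.

**Order:** I parked the weight on the rubber rest, slid the sheet and then the plate along their beds into the pocket, and set the weight down last. The arm then drew back and touches nothing.

**Last checks:**
- **Sheet:** its two visible near-side corners measured 39 and 38 mm, against an expected 38 mm, so it lies flat. The rail hid the other two corners in one view.
- **Plate:** it lies within the pocket, at about y = −53 to 57 mm. The two cameras put its corners at 46–48 mm against the expected 50 mm. They had read up to about 4 mm low on earlier parts too. The weight touched down at the height expected for a 50 mm plate top.
- **Forces:** the readings at the end of each move stayed under about 7 N. Peaks within a move are not reported.
- **Surroundings:** the bystanders in the last close-up views look unmoved, but the oil bottle and V-block were outside those views. The arm partly hid the parallel bar in one of them.

The first two move calls were refused because I left out some fields; nothing moved and no time passed.

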